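# Draw the length gauge out one hole and lay the sleeve in it

## Robot

A 6-joint arm with a two-finger parallel gripper is mounted at the origin on a cart in front of the work surface, level with it; the furniture and walls round the work are solid. World frame = base frame: x ahead of the robot, y to its left, z up, the work surface at z = 0. Lengths are in m, angles in rad, forces in N, time in s.
With the tool pointing down it reaches from about 0.3 to 0.875 m from the base axis. Payload 6.4 kg.
Tool frame: the origin (TCP) lies midway between the tips of the shut fingers; the grasp point (between the pads) lies 19 mm behind it; x points along the fingers, y is the direction in which the jaws open and shut, and the axes are right-handed (so a half turn about x gives the same grasp; the last joint's range is limited). The gripper opens to 85 mm and grips with 20 to 120 N. Pads are 22 mm wide; open, the fingers measure 114 mm over their backs; the gripper's body (76 mm by 85 mm) begins 54 mm behind the grasp point. The pads swing forward as they close: fully open they stand 13 mm farther back than shut.
Start: joints at [1.141, 0.181, 1.607, -0, 1.354, -0.206], TCP at [0.128, 0.561, 0.193] pointing down, gripper open.
Joint ranges: [-2.99, 2.99], [-0.89, 2.07], [0.3, 2.58], [-1.14, 4.28], [0, 2.63], [-3.12, 3.12]. Speed limits (rad/s): [2.57, 2.57, 3.01, 3.14, 3.14, 3.14].

## Interface

Orientations are given as a unit quaternion [w, x, y, z].
In Python, from workcell import env, eyes gives the robot as it stands. The module is installed in compiled form; this text tells all that it offers.
- The arm moves only by the tool apply_moves, never from a script. Its argument "increments" is a list of rows, each an object with "offset": the shift along the tool's x, y, z in mm, a list of three; "rot": the turn, a rotation vector about the tool's x, y, z in rad, a list of three; "gripper": the finger opening in mm, from 0 to 85.4. In form: [{"offset": [x, y, z], "rot": [rx, ry, rz], "gripper": gripper}, ...]. A call has 1 to 12 rows; each row is the pose to reach, as a shift and turn from the pose commanded when the call began, along the tool's axes at that moment; what a row does not reach only later rows make up. A row lasts 1/12 s, in which the tool goes at most 41.7 mm and 7.16 degrees, less where a joint would pass 70% of its speed; a pose out of reach is approached as far as the arm can. A call with a gripper value outside its range is refused whole. The fingers move at their own pace and stop on an object; the grip force is fixed at half the most. Time passes only in rows, so rows that repeat a pose let the fingers close. It gives the time, the measured TCP pose, the force and the opening at its end, in the units of the state.
- env.observe(): the state, without advancing time (a new reading comes with each control period).
- eyes.capture(name): name is "side" or "top" or "wrist"; returns a dict with "img" (420x560x3 uint8, red, green, blue), "depth" (420x560 float32, m along the optical axis (not along the pixel's ray), 0 where there is no reading), "K" (3x3 intrinsics, pixels), "k1" (the pictures are not rectified: a ray, as slopes to the right and down, at radius r is drawn at 1 + k1 r^2 times it, then the intrinsics apply), "R" (3x3) and "t" (3): a world point X has camera coordinates R X + t; the wrist camera has in their place "hand_eye" (4x4, takes a point from camera to tool coordinates, whose origin is the TCP and whose axes are the tool frame's). Camera axes: x right, y down, z forward; pixel columns grow to the right and rows downward; lengths in m; the calibration is good to about 2 mm. A picture is of the moment at which its call begins: read the wrist's pose just before it.
- env.job_done(): hands the job in, once; it reports no verdict.
Trained networks look in a picture, given as the dict that the camera call returned (one of the last four; its "shot" number tells which), for a name from the list of things; names that differ only in an ending like _2 or _b are one class to them, and where a whole thing is asked for, a point or a joint stands for the part that bears it (a point fixed in the world has none). Each returns a list of dicts, best first, with "conf" (0 to 1); they miss things now and then, are a little off and sometimes report something else, mostly with a low value. They report only what shows in the picture. A call takes as long as a camera call. They do not tell look-alikes from the thing itself.
- eyes.recognise(query, picture): "location" ([x, y, z] in m, in world coordinates, good to about 4 mm: the middle of the surface that is visible of it).
- eyes.spot_point(query, picture): "location" ([x, y, z] in m, in world coordinates, good to about 4 mm: a listed point, or the origin of a listed thing).
The state is a dict: "time": time; "q": joint angles; "qvel": joint speeds; "effort": joint torques, N m; "ee_pos": TCP position; "tool_rot": TCP orientation; "contact_force": force on the tool from outside, world axes, zero at the start; "ft_torque": the same for the moment, N m; "finger_gap": finger opening in m.
Only numpy, scipy, OpenCV 4.12 (cv2) and the standard library are available. Lean on these libraries where they do the work, as an engineer would, in place of code of your own. Each camera call takes 0.05 s, during which the arm holds its last target.

## Task

Open the telescoping length gauge by exactly one hole: press its sprung button down, slide the inner tube outward and let the button pop up into the next hole, going by feel and without forcing the catch or jamming hard on the button. Then lay the ground steel sleeve that lies just to the right of the gauge gently lengthwise in the gauge's two V rests, about midway between the end plates, let go of it, and leave the other parts on the bench where they are.

Things in the scene. Friction and masses are not known exactly. Their poses are not given: they have to be found in the camera images.
- gauge: Fixed telescoping length gauge. Origin on the bench under the inner face of its fixed end plate; x = the way the inner tube draws out, y across, z up. Base plate x=-152..20 mm, 80 wide, 8 high. Fixed end plate x=-8..0, 56 wide, top z=84, with a 90 degree V rest at x=0..20 mm; the sleeve lies in the two V rests with its axis at z=67.5.
- outer_tube: Fixed aluminium square tube of the gauge, x=-150..20 mm, 36 wide, top z=40; origin and axes as the gauge's. Let into its top is a 4 mm steel strip with a lengthwise slot and three holes: a long one (27 mm) about x=-115, then 15 mm ones about x=-85 and -55. The strip was fitted by hand and sits up to 5 mm either way along x, not in the readings: find the hole by feel.
- inner_tube (a joint): How far the inner tube is drawn out along gauge +x, m: about 0 button in first, long hole (7 mm play; start), next hole 0.030 +-0.006, last 0.060 +-0.006. Slides with about 2 N. Carries button, thumb tab and moving end plate (inner face at x=91 mm + travel, 56 wide, 8 thick, top z=84) with a 26 mm V rest on its inner side. The 106 mm sleeve is meant for the middle hole.
- plunger (a joint): How far the button is pressed, m: 0 up (13 mm collar caught in a hole), about 0.004 held down by the strip between holes, 0.0075 bottom stop. Spring 2 N at 0; 4.5 N at 4 mm, where the collar clears the hole; 6.6 N at the bottom. Slid 13 to 23 mm out and let go it stays down, pops up when slid on to the next hole; kept pressed it passes it. Button and catch bear 15 N at most.
- button: The button: black round cap, 22 mm across, 6 mm thick, on a steel stem through the slot, with a 13 mm collar. Moves along with the inner tube. Its origin is 55 mm below the middle of the cap's top; use point button_top.
- button_top (a point): Middle of the top of the button's cap; 55 mm above the bench when up.
- tab_face (a point): Middle of the face, looking towards the button, of the upright thumb tab (40 mm wide, 8 mm thick, from 43 to 77 mm above the bench) that is fixed to the inner tube 22 mm ahead (+x of the gauge) of the button's middle. Pushing this face along +x of the gauge slides the inner tube out.
- cradle (a point): Where the middle of the sleeve belongs once the gauge stands one hole out: on the axis of the V rests, 67.5 mm above the bench, gauge x=58 mm, sleeve lying along the gauge's x. Room to the end plates there: 5 mm at the fixed one, 4 to 16 mm at the moving one.
- sleeve: Ground steel sleeve, plain cylinder 35 mm in diameter, 106 mm long, about 0.4 kg, lying on the bench. Its long axis is its own y. Origin on its surface.
- sleeve_mid (a point): Middle of the sleeve, on its axis.
- arbor: Bystander: stepped steel arbor standing upright, 43 mm across, 98 mm high.
- coupler_small: Bystander: small plated barb coupler lying down, 31x68x27 mm.
- seal_jar: Bystander: white jar with screw lid, 54 mm across, 69 mm high.
- coupler_mini: Bystander: mini plated coupler lying down, 23x41x20 mm.
- cam_coupling: Bystander: blackened hose coupling lying behind the gauge, 54x105x49 mm.
Not all that is in view belongs to the job. Leave any turquoise look-alike of the sleeve alone.

How it is judged:
By the outcome, as a careful person would: the job done as asked, in the order asked, and still so for the second after the job is handed in, with the robot touching nothing.
It also fails if it takes over 61 s, if anything falls off the work surface, if the arm or the gripper's body presses on something with over 40 N, if the wrist force passes 120 N, or if a joint passes its speed limit or range.

## Working session

There is one attempt and no reset: what is moved stays moved. The work goes in short steps, Python scripts to look and compute and a tool call to move; the robot and the scene stay as the last step left them, time stands still between calls to the robot, and variables do not carry over. Pictures are saved under pics/ and viewed, and the job is handed in when it is done.

Besides the shell and the picture viewer there is one more tool, called by a JSON object that holds its "api" and its "payload". apply_moves: Moves the arm, as the interface text tells. Its arguments: {"type":"object","properties":{"increments":{"type":"array","items":{"type":"object","properties":{"offset":{"type":"array","items":{"type":"number"}},"rot":{"type":"array","items":{"type":"number"}},"gripper":{"type":"number"}}}}},"required":["increments"]}

```bash
mkdir -p pics; ls; python3 - <<'E'
from workcell import env, eyes
import cv2
s=env.observe(); print(s)
for n in ("top","side"):
    p=eyes.capture(n); cv2.imwrite(f"pics/{n}0.png",p["img"][:,:,::-1]); print(n,p["K"],p["k1"],p["R"],p["t"])
    for q in ("gauge","outer_tube","inner_tube","button","sleeve"):
        print(q,[(r["location"],r["conf"]) for r in eyes.recognise(q,p)])
    for q in ("gauge","button_top","tab_face","cradle","sleeve_mid","sleeve"):
        print("pt",q,[(r["location"],r["conf"]) for r in eyes.spot_point(q,p)])
print(env.observe()["time"])
E
```

```text
pics
{'time': 0.0, 'q': array([ 1.14072743e+00,  1.81545257e-01,  1.60799822e+00, -1.83660268e-05,
        1.35379467e+00, -2.06285432e-01]), 'qvel': array([ 0.00065924,  0.00027643, -0.00135481,  0.00037355, -0.00039409,
       -0.00081557]), 'effort': array([ 5.12932857e-04, -4.44878805e+01, -3.51332152e+01, -5.09451681e-07,
        9.19014827e-03,  3.53163080e-05]), 'ee_pos': array([0.12732446, 0.56009785, 0.19248657]), 'tool_rot': array([ 0.70249785,  0.07836486,  0.70287192, -0.07954112]), 'contact_force': array([ 0.2950008 , -0.37176325,  0.39949691]), 'ft_torque': array([-0.00474917, -0.03218907, -0.0426021 ]), 'finger_gap': 0.08536986909559513}
top [[542.81710749   0.         268.57617224]
 [  0.         542.81710749 206.72761908]
 [  0.           0.           1.        ]] 0.006528537097316069 [[ 0.00188638 -0.99993874  0.01090653]
 [-0.98396169 -0.00380142 -0.17833938]
 [ 0.17836992 -0.01039519 -0.98390859]] [-0.05101559  0.59336332  1.23831288]
gauge [([0.5705, 0.0148, 0.031], 0.7), ([0.4479, 0.2483, 0.0659], 0.46)]
outer_tube [([0.5646, -0.0491, 0.0384], 0.67)]
inner_tube 
[... 1007 characters left out ...]
 [([0.5639, -0.0565, 0.0277], 0.97)]
inner_tube []
button [([0.5757, -0.0712, 0.0517], 0.42)]
sleeve [([0.385, -0.3125, 0.0278], 0.97), ([0.5435, -0.3001, 0.0249], 0.73), ([0.6864, -0.3477, 0.0242], 0.61)]
pt gauge [([0.574, 0.0483, 0.0013], 0.83)]
pt button_top [([0.7859, 0.1669, -0.0027], 0.65), ([0.5793, -0.0675, 0.0533], 0.56), ([0.5531, -0.2857, -0.0019], 0.41)]
pt tab_face [([0.5781, -0.0453, 0.0633], 0.89)]
pt cradle [([0.5783, 0.1068, 0.069], 0.61)]
pt sleeve_mid [([0.551, -0.2865, 0.0162], 0.69), ([0.6975, -0.3308, 0.0173], 0.63)]
pt sleeve [([0.701, -0.3328, -0.0015], 0.73), ([0.5542, -0.2809, -0.0023], 0.61), ([0.3923, -0.2985, 0.0025], 0.61), ([0.391, -0.0106, 0.0011], 0.57)]
1.2
```

View pics/top0.png

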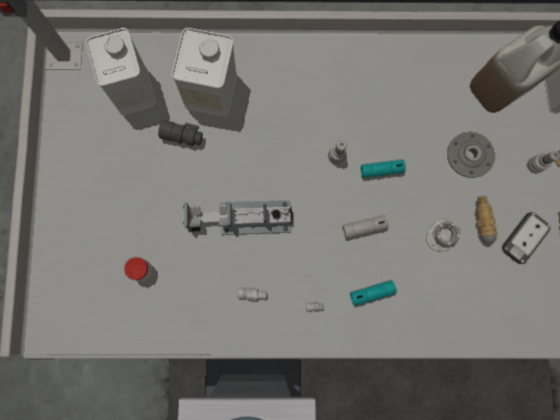

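View pics/side0.png

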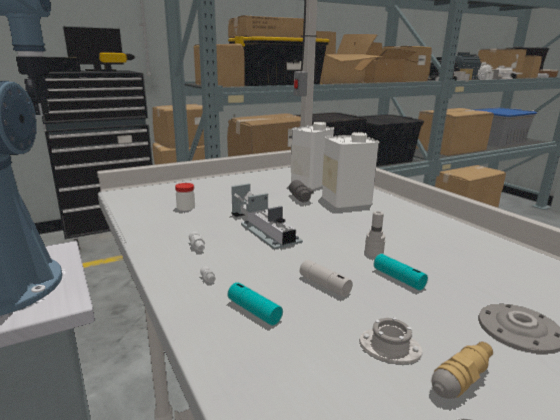

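```bash
cat > h.py <<'E'
import numpy as np, cv2
from scipy.spatial.transform import Rotation as Ro
from workcell import env, eyes
def rot(q): return Ro.from_quat([q[1],q[2],q[3],q[0]])
def st():
    s=env.observe(); return s, np.array(s["ee_pos"]), rot(s["tool_rot"])
def goal(pos,R):
    s,p,r=st()
    print("offset mm",(r.inv().apply(np.array(pos)-p)*1e3).round(1),"rot",(r.inv()*R).as_rotvec().round(4), "deg",np.degrees((r.inv()*R).magnitude()).round(1))
def Rt(psi): # tool x down, tool z along world heading psi (from +x), y = z x x
    x=np.array([0,0,-1.]); z=np.array([np.cos(psi),np.sin(psi),0]); y=np.cross(z,x)
    return Ro.from_matrix(np.c_[x,y,z])
def snap(n,name):
    s,p,r=st(); c=eyes.capture(n); cv2.imwrite(f"pics/{name}.png",c["img"][:,:,::-1])
    if "hand_eye" in c:
        H=np.array(c["hand_eye"]); T=np.eye(4);T[:3,:3]=r.as_matrix();T[:3,3]=p; c["T"]=T@H
    else:
        T=np.eye(4);T[:3,:3]=c["R"];T[:3,3]=c["t"]; c["T"]=np.linalg.inv(T)
    return c
def cloud(c):
    d=c["depth"]; h,w=d.shape; v,u=np.mgrid[:h,:w]; K=c["K"]
    x=(u-K[0,2])/K[0,0]; y=(v-K[1,2])/K[1,1]
    xu,yu=x.copy(),y.copy()
    for _ in range(8):
        f=1+c["k1"]*(xu**2+yu**2); xu=x/f; yu=y/f
    P=np.stack([xu*d,yu*d,d],-1); W=P@c["T"][:3,:3].T+c["T"][:3,3]; W[d<=0]=np.nan
    return W
def proj(c,X):
    M=np.linalg.inv(c["T"]); q=M[:3,:3]@np.array(X)+M[:3,3]; x,y=q[0]/q[2],q[1]/q[2]; f=1+c["k1"]*(x*x+y*y)
    return c["K"][0,0]*x*f+c["K"][0,2],c["K"][1,1]*y*f+c["K"][1,2]
E
python3 - <<'E'
from h import *
s,p,r=st(); print(r.as_matrix().round(3))
c=snap("wrist","w0"); print(c["hand_eye"],c["K"])
for psi in (np.pi/2,-np.pi/2): goal([0.575,-0.02,0.33],Rt(psi))
goal([0.575,-0.02,0.33],r)
t=snap("top","t1"); W=cloud(t)
# top view edges around gauge
m=(abs(W[...,0]-.575)<.06)&(W[...,1]>-.13)&(W[...,1]<.18)
for lo,hi in((.03,.046),(.05,.058),(.06,.09)):
    k=m&(W[...,2]>lo)&(W[...,2]<hi); print(lo,hi,k.sum(),np.nanmean(W[k],0),np.percentile(W[k],[2,98],axis=0))
E
```

```text
[[ 0.     0.222  0.975]
 [ 0.     0.975 -0.222]
 [-1.     0.     0.   ]]
[[-2.08321468e-04 -3.25145566e-01  9.45663956e-01 -1.80777868e-01]
 [ 9.99999425e-01 -1.06245236e-03 -1.45009571e-04 -9.99798572e-04]
 [ 1.05187212e-03  9.45663382e-01  3.25145600e-01 -8.41307389e-02]
 [ 0.00000000e+00  0.00000000e+00  0.00000000e+00  1.00000000e+00]] [[356.78117103   0.         287.78485595]
 [  0.         356.78117103 210.67787368]
 [  0.           0.           1.        ]]
offset mm [-136.6 -466.9  565.1] rot [-1.7946  0.     -0.    ] deg 102.8
offset mm [-136.6 -466.9  565.1] rot [ 1.347 -0.    -0.   ] deg 77.2
offset mm [-136.6 -466.9  565.1] rot [-0. -0. -0.] deg 0.0
0.03 0.046 976 [0.57497432 0.00520106 0.03774624] [[ 0.55466926 -0.10111006  0.03043516]
 [ 0.59494487  0.13104659  0.0448664 ]]
0.05 0.058 187 [0.57524672 0.05129304 0.05429495] [[ 0.54674457 -0.07407541  0.05030092]
 [ 0.59325502  0.13939902  0.05783371]]
0.06 0.09 415 [0.57266096 0.07575549 0.07460229] [[ 0.54654872 -0.04309991  0.06034697]
 [ 0.59854824  0.14773653  0.08762763]]
```

View pics/w0.png

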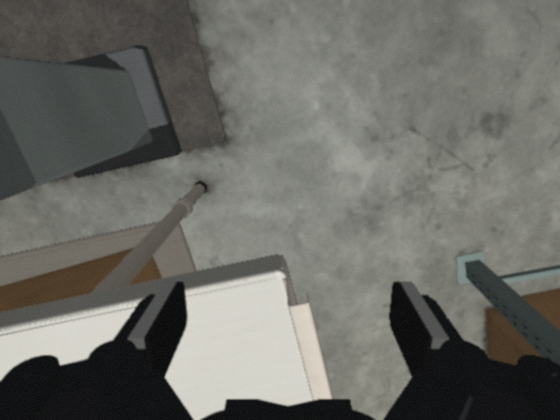

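```bash
python3 - <<'E'
from h import *
goal([0.575,0.05,0.25],Rt(-np.pi/2))
E
```

```text
offset mm [ -56.6 -398.7  549.6] rot [ 1.347  0.    -0.   ] deg 77.2
```

{"api": "apply_moves", "payload": {"increments": [{"offset": [-56.6, -398.7, 549.6], "rot": [1.347, 0, 0], "gripper": 85}, {"offset": [-56.6, -398.7, 549.6], "rot": [1.347, 0, 0], "gripper": 0}, {"offset": [-56.6, -398.7, 549.6], "rot": [1.347, 0, 0], "gripper": 0}, {"offset": [-56.6, -398.7, 549.6], "rot": [1.347, 0, 0], "gripper": 0}, {"offset": [-56.6, -398.7, 549.6], "rot": [1.347, 0, 0], "gripper": 0}, {"offset": [-56.6, -398.7, 549.6], "rot": [1.347, 0, 0], "gripper": 0}, {"offset": [-56.6, -398.7, 549.6], "rot": [1.347, 0, 0], "gripper": 0}, {"offset": [-56.6, -398.7, 549.6], "rot": [1.347, 0, 0], "gripper": 0}, {"offset": [-56.6, -398.7, 549.6], "rot": [1.347, 0, 0], "gripper": 0}, {"offset": [-56.6, -398.7, 549.6], "rot": [1.347, 0, 0], "gripper": 0}, {"offset": [-56.6, -398.7, 549.6], "rot": [1.347, 0, 0], "gripper": 0}, {"offset": [-56.6, -398.7, 549.6], "rot": [1.347, 0, 0], "gripper": 0}]}}

```text
time: 2.3
ee_pos: [0.457, 0.184, 0.2355]
tool_rot: [0.499, 0.502, 0.498, -0.501]
contact_force: [0.6, 0.6, -0.1]
finger_gap: -0.0001
```

```bash
python3 - <<'E'
from h import *
goal([0.575,0.05,0.25],Rt(-np.pi/2))
E
```

```text
offset mm [-14.5 118.7 133.4] rot [-0.0054 -0.0002 -0.0009] deg 0.3
```

{"api": "apply_moves", "payload": {"increments": [{"offset": [-14, 118, 133], "rot": [0, 0, 0], "gripper": 0}, {"offset": [-14, 118, 133], "rot": [0, 0, 0], "gripper": 0}, {"offset": [-14, 118, 133], "rot": [0, 0, 0], "gripper": 0}, {"offset": [-14, 118, 133], "rot": [0, 0, 0], "gripper": 0}, {"offset": [-14, 118, 133], "rot": [0, 0, 0], "gripper": 0}, {"offset": [-14, 118, 133], "rot": [0, 0, 0], "gripper": 0}, {"offset": [-14, 118, 133], "rot": [0, 0, 0], "gripper": 0}]}}

```text
time: 2.88
ee_pos: [0.5736, 0.0527, 0.2484]
tool_rot: [-0.499, -0.5, -0.5, 0.501]
contact_force: [-0.3, 0.3, 0.1]
finger_gap: -0.0001
```

```bash
python3 - <<'E'
from h import *
s,p,r=st(); print(s["time"],p,r.as_matrix().round(4),s["contact_force"])
c=snap("wrist","w1"); np.save("w1c.npy",cloud(c))
for q in ("gauge","button_top","tab_face","cradle","outer_tube"):
    print("pt",q,[(r["location"],r["conf"],np.round(proj(c,r["location"]))) for r in eyes.spot_point(q,c)])
E
```

```text
2.8833 [0.57364309 0.05271448 0.24843934] [[-1.2e-03  1.0e+00 -1.4e-03]
 [ 6.0e-04 -1.4e-03 -1.0e+00]
 [-1.0e+00 -1.2e-03 -6.0e-04]] [-0.34052385  0.29360636  0.10027155]
pt gauge [([0.5754, 0.0475, -0.0007], 0.64, array([290., 165.])), ([0.3906, -0.011, 0.0028], 0.6, array([143., 211.]))]
pt button_top [([0.5775, -0.0689, 0.0559], 0.41, array([292., 272.]))]
pt tab_face [([0.5789, -0.0461, 0.0574], 0.93, array([293., 255.]))]
pt cradle [([0.571, 0.1002, 0.0676], 0.72, array([286., 126.]))]
pt outer_tube [([0.5716, 0.046, 0.0004], 0.71, array([287., 166.])), ([0.5751, -0.0662, -0.0016], 0.18, array([290., 249.]))]
```

View pics/w1.png

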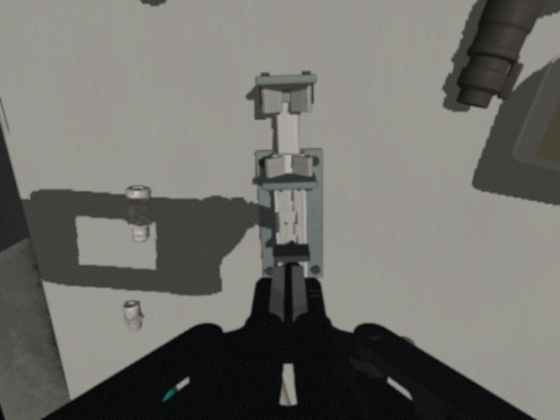

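```bash
python3 - <<'E'
from h import *
W=np.load("w1c.npy")
x,y,z=W[...,0],W[...,1],W[...,2]
m=(abs(x-.575)<.06)&(y>-.13)&(y<.2)
import warnings; warnings.simplefilter("ignore")
for lab,y0,y1 in (("fixed",.03,.065),("mov",.125,.17),("tab",-.06,-.03)):
    k=m&(y>y0)&(y<y1)&(z>(.079 if lab!="tab" else .071)); P=W[k]
    print(lab,k.sum(),P.mean(0).round(4),P.min(0).round(4),P.max(0).round(4))
# base plate top, z~8mm : midline per y bin
for a in np.arange(-.1,.07,.02):
    k=m&(y>a)&(y<a+.02)&(z>.004)&(z<.012); 
    if k.sum()>5: print("base",a.round(3),k.sum(),np.percentile(x[k],[0,2,98,100]).round(4),np.median(z[k]).round(4))
for a in np.arange(.06,.14,.02):
    k=m&(y>a)&(y<a+.02)&(z>.02)&(z<.045)
    if k.sum()>5: print("inner",a.round(3),k.sum(),np.percentile(x[k],[2,98]).round(4),np.median(z[k]).round(4))
for a in np.arange(-.1,.02,.02):
    k=m&(y>a)&(y<a+.02)&(z>.03)&(z<.045)
    if k.sum()>5: print("outer",a.round(3),k.sum(),np.percentile(x[k],[2,98]).round(4),np.percentile(z[k],90).round(4))
E
```

```text
fixed 28189 [0.5732 0.0595 0.3401] [0.5163 0.0386 0.079 ] [0.63   0.065  0.3676]
mov 576 [0.5712 0.1422 0.084 ] [0.5432 0.138  0.079 ] [0.5989 0.1492 0.0867]
tab 300 [ 0.5767 -0.0399  0.076 ] [ 0.5575 -0.0453  0.0713] [ 0.596  -0.0363  0.0791]
base -0.1 271 [0.5382 0.539  0.6177 0.6179] 0.0081
base -0.08 353 [0.5376 0.5388 0.6172 0.6174] 0.0082
base -0.06 441 [0.5368 0.5382 0.6166 0.6169] 0.0081
base -0.04 472 [0.5361 0.5374 0.616  0.6164] 0.0081
base -0.02 509 [0.5354 0.5368 0.6155 0.6159] 0.0082
base 0.0 465 [0.535  0.5361 0.6149 0.6153] 0.0081
base 0.02 208 [0.5342 0.5351 0.6146 0.6147] 0.008
base 0.04 236 [0.5337 0.5346 0.6139 0.6142] 0.0081
base 0.06 240 [0.5341 0.535  0.612  0.6123] 0.008
inner 0.06 385 [0.5561 0.5904] 0.0326
inner 0.08 418 [0.5612 0.5841] 0.0322
inner 0.1 303 [0.5603 0.583 ] 0.0322
inner 0.12 157 [0.5671 0.5754] 0.0421
outer -0.1 8 [0.5925 0.5949] 0.0411
outer -0.08 81 [0.5607 0.5948] 0.0408
outer -0.06 17 [0.5669 0.5838] 0.0329
outer -0.04 462 [0.5588 0.5942] 0.041
outer -0.02 496 [0.5589 0.5927] 0.041
outer 0.0 514 [0.5581 0.5925] 0.041
```

```bash
python3 - <<'E'
from h import *
goal([0.5773,-0.062,0.09],Rt(-np.pi/2+0.03))
E
```

```text
offset mm [159.2   3.7 116.2] rot [-0.0282 -0.0001 -0.0002] deg 1.6
```

{"api": "apply_moves", "payload": {"increments": [{"offset": [40, 3.7, 40], "rot": [-0.0282, 0, 0], "gripper": 0}, {"offset": [70, 3.7, 75], "rot": [-0.0282, 0, 0], "gripper": 0}, {"offset": [95, 3.7, 105], "rot": [-0.0282, 0, 0], "gripper": 0}, {"offset": [130, 3.7, 116.2], "rot": [-0.0282, 0, 0], "gripper": 0}, {"offset": [159, 3.7, 116.2], "rot": [-0.0282, 0, 0], "gripper": 0}, {"offset": [159, 3.7, 116.2], "rot": [-0.0282, 0, 0], "gripper": 0}, {"offset": [159, 3.7, 116.2], "rot": [-0.0282, 0, 0], "gripper": 0}, {"offset": [159, 3.7, 116.2], "rot": [-0.0282, 0, 0], "gripper": 0}]}}

```text
time: 3.85
ee_pos: [0.5788, -0.0626, 0.0921]
tool_rot: [0.508, 0.493, 0.507, -0.492]
contact_force: [0.3, 0.1, 0.3]
finger_gap: 0.0001
```

```bash
python3 - <<'E'
from h import *
s,p,r=st(); print(s["time"],p.round(4),s["contact_force"].round(2), s["qvel"].round(3))
goal([0.5773,-0.062,0.056],Rt(-np.pi/2+0.03))
c=snap("side","s2"); cv2.imwrite("pics/s2z.png",cv2.resize(c["img"][150:270,200:340,::-1],None,fx=5,fy=5,interpolation=cv2.INTER_CUBIC))
print(proj(c,p))
E
```

```text
3.85 [ 0.5788 -0.0626  0.0921] [0.28 0.08 0.29] [ 0.007 -0.027 -0.025  0.    -0.005 -0.003]
offset mm [36.1 -1.6 -0.7] rot [-0.0007  0.0005 -0.0023] deg 0.1
(np.float64(279.5560537159676), np.float64(204.42856142928497))
```

View pics/s2z.png

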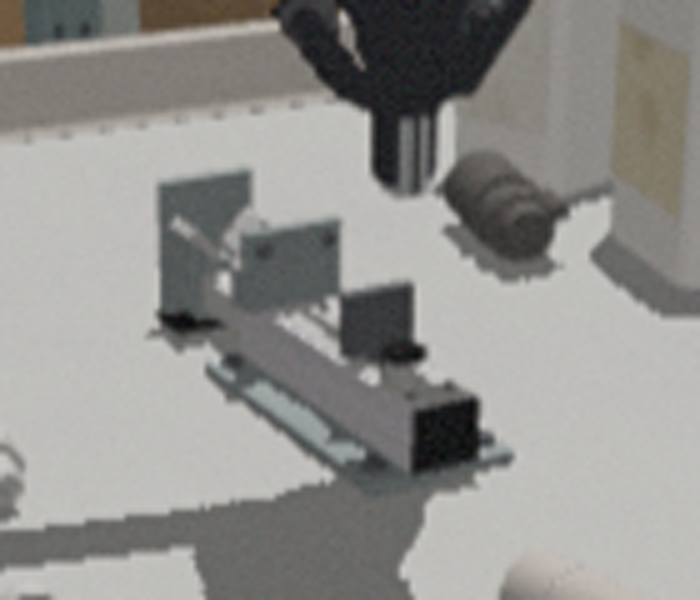

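```bash
python3 - <<'E'
from h import *
c=snap("side","s3"); W=cloud(c)
for X in ([.577,-.068,.055],[.577,-.046,.077],[.5788,-.0626,.0921],[.5788,-.0626,.130]): print(X,np.round(proj(c,X),1))
for v in range(160,224,3): print(v,W[v,281].round(3),W[v,285].round(3),c["img"][v,281])
cv2.imwrite("pics/s3z.png",cv2.resize(c["img"][140:240,230:330,::-1],None,fx=6,fy=6,interpolation=cv2.INTER_NEAREST))
E
```

```text
[0.577, -0.068, 0.055] [279.8 220. ]
[0.577, -0.046, 0.077] [275.3 208.4]
[0.5788, -0.0626, 0.0921] [279.5 204.4]
[0.5788, -0.0626, 0.13] [279.8 188.9]
160 [ 0.571 -0.08   0.203] [ 0.585 -0.073  0.2  ] [34 36 41]
163 [ 0.572 -0.077  0.195] [ 0.585 -0.074  0.193] [30 34 36]
166 [ 0.573 -0.075  0.188] [ 0.585 -0.073  0.186] [32 41 40]
169 [ 0.573 -0.076  0.181] [ 0.584 -0.075  0.18 ] [27 28 33]
172 [ 0.574 -0.075  0.174] [ 0.585 -0.074  0.172] [51 52 54]
175 [ 0.574 -0.076  0.167] [ 0.586 -0.073  0.165] [113 115 115]
178 [ 0.575 -0.074  0.159] [ 0.585 -0.074  0.158] [109 111 111]
181 [ 0.576 -0.072  0.152] [ 0.586 -0.073  0.151] [111 112 114]
184 [ 0.575 -0.075  0.146] [ 0.587 -0.072  0.143] [110 112 110]
187 [ 0.575 -0.074  0.138] [ 0.586 -0.073  0.137] [109 111 110]
190 [0.777 0.272 0.003] [0.79  0.268 0.002] [190 189 187]
193 [0.762 0.245 0.002] [0.776 0.244 0.001] [190 188 186]
196 [0.748 0.222 0.001] [0.76  0.217 0.001] [191 188 186]
199 [0.733 0.196 0.001] [0.746 0.193 0.   ] [191 189 187]
202 [0.721 0.175 0.   ] [0.731 0.168 0.001] [190 191 187]
205 [0.707 0.15  0.001] [0.716 0.143 0.002] [179 177 175]
208 [ 0.593 -0.046  0.075] [0.704 0.121 0.001] [48 52 53]
211 [ 0.592 -0.047  0.068] [0.69  0.098 0.002] [55 54 56]
214 [ 0.595 -0.042  0.058] [0.677 0.076 0.003] [52 56 55]
217 [ 0.594 -0.045  0.051] [0.668 0.061 0.001] [60 60 59]
220 [ 0.578 -0.072  0.056] [ 0.588 -0.073  0.055] [28 28 29]
223 [ 0.576 -0.076  0.051] [ 0.595 -0.061  0.042] [96 93 93]
```

View pics/s3z.png

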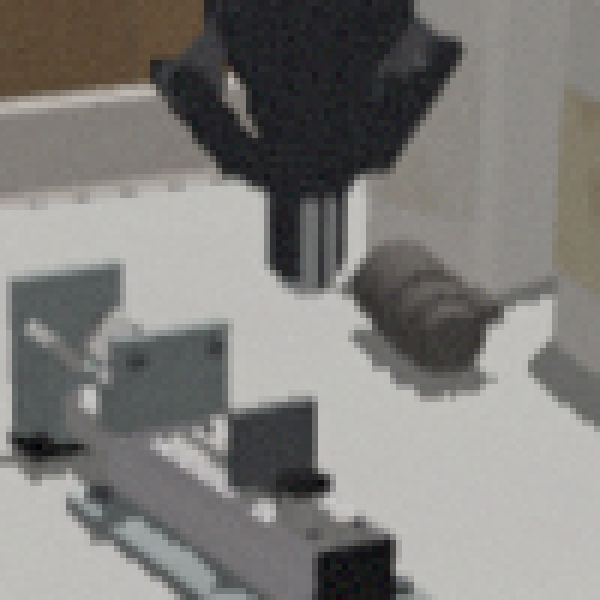

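```bash
python3 - <<'E'
from h import *
s,p,r=st(); print(s["time"],p.round(4),s["finger_gap"])
c=snap("wrist","w2"); W=cloud(c); L=r.inv().apply((W.reshape(-1,3)-p)).reshape(W.shape)*1e3
for v in range(270,420,8): print(v,[(u,L[v,u].round(0)) for u in (262,280,290,300)])
E
```

```text
3.95 [ 0.5799 -0.0629  0.0932] 0.0004297892990294344
270 [(262, array([ 94., -23.,  65.])), (280, array([-45.,  -4., -10.])), (290, array([-46.,   0., -10.])), (300, array([-46.,   5., -10.]))]
278 [(262, array([-47., -12.,  -7.])), (280, array([-53.,  -4., -10.])), (290, array([-54.,   0., -11.])), (300, array([-52.,   4., -10.]))]
286 [(262, array([-53., -11.,  -6.])), (280, array([-60.,  -4., -11.])), (290, array([-59.,   0., -10.])), (300, array([-59.,   4., -10.]))]
294 [(262, array([-59., -11.,  -6.])), (280, array([-65.,  -4., -10.])), (290, array([-64.,   0., -10.])), (300, array([-65.,   4., -10.]))]
302 [(262, array([-63., -10.,  -6.])), (280, array([-71.,  -3., -11.])), (290, array([-70.,   0., -10.])), (300, array([-71.,   4., -11.]))]
310 [(262, array([-69., -10.,  -6.])), (280, array([-75.,  -3., -10.])), (290, array([-76.,   0., -11.])), (300, array([-75.,   4., -10.]))]
318 [(262, array([-83.,  -9., -13.])), (280, array([-82.,  -3., -12.])), (290, array([-76.,   0.,  -8.])), (300, array([-81.,   3., -12.]))]
326 [(262, array([-86.,  -9., -12.])), (280, array([-84.,  -
[... 976 characters left out ...]
])), (280, array([-88.,  -3.,   8.])), (290, array([ 94.,   1., 186.])), (300, array([-88.,   3.,   8.]))]
390 [(262, array([-114.,   -7.,  -15.])), (280, array([-89.,  -3.,  11.])), (290, array([ 93.,   1., 195.])), (300, array([-91.,   3.,   9.]))]
398 [(262, array([-117.,   -7.,  -16.])), (280, array([ 93.,  -8., 205.])), (290, array([ 94.,   1., 206.])), (300, array([-93.,   3.,  10.]))]
406 [(262, array([-120.,   -6.,  -16.])), (280, array([-113.,   -3.,  -10.])), (290, array([-113.,   -0.,   -9.])), (300, array([-114.,    2.,  -10.]))]
414 [(262, array([-121.,   -6.,  -15.])), (280, array([-116.,   -3.,  -10.])), (290, array([-116.,   -0.,  -10.])), (300, array([-116.,    2.,  -10.]))]
```

View pics/w2.png

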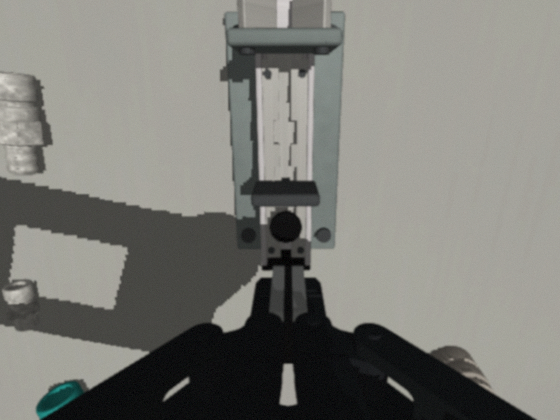

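{"api": "apply_moves", "payload": {"increments": [{"offset": [15, -2, -0.7], "rot": [0, 0, 0], "gripper": 0}, {"offset": [30, -2, -0.7], "rot": [0, 0, 0], "gripper": 0}, {"offset": [30, -2, -0.7], "rot": [0, 0, 0], "gripper": 0}, {"offset": [30, -2, -0.7], "rot": [0, 0, 0], "gripper": 0}]}}

```text
time: 4.33
ee_pos: [0.5759, -0.0622, 0.0609]
tool_rot: [0.507, 0.493, 0.507, -0.493]
contact_force: [0.4, 0.5, 0.3]
finger_gap: -0.0003
```

```bash
python3 - <<'E'
from h import *
s,p,r=st(); print(s["time"],p.round(4),s["contact_force"].round(2), s["qvel"].round(3))
c=snap("side","s4"); W=cloud(c)
k=(abs(W[...,0]-.58)<.03)&(abs(W[...,1]+.065)<.03)&(W[...,2]>.085); print("tip z",np.nanmin(W[k][:,2]), np.median(W[k][:,1]))
for i in range(3):
  s,p,r=st(); print(s["time"],p.round(4),s["contact_force"].round(2), s["qvel"].round(3)); eyes.capture("top")
E
```

```text
4.3333 [ 0.5759 -0.0622  0.0609] [0.4  0.45 0.33] [-0.003 -0.013 -0.018 -0.    -0.001 -0.001]
tip z 0.10074933304161127 -0.07764713214229824
4.3833 [ 0.5766 -0.0625  0.0615] [-0.1  -0.2   0.88] [-0.004 -0.006 -0.009 -0.001 -0.005 -0.   ]
4.4333 [ 0.5768 -0.0627  0.0617] [0.08 0.5  0.66] [-0.003 -0.    -0.002 -0.002 -0.005 -0.   ]
4.4833 [ 0.5769 -0.0628  0.0617] [ 0.42  1.03 -0.16] [-0.003  0.004  0.003 -0.    -0.004 -0.   ]
```

{"api": "apply_moves", "payload": {"increments": [{"offset": [5, 0, 0], "rot": [0, 0, 0], "gripper": 0}, {"offset": [10, 0, 0], "rot": [0, 0, 0], "gripper": 0}]}}

```text
time: 4.7
ee_pos: [0.5764, -0.0629, 0.0505]
tool_rot: [0.508, 0.493, 0.506, -0.493]
contact_force: [0.4, -0.3, -0.7]
finger_gap: 0.0001
```

```bash
python3 - <<'E'
from h import *
s,p,r=st(); print(s["time"],p.round(4),s["contact_force"].round(2))
c=snap("side","s5"); cv2.imwrite("pics/s5z.png",cv2.resize(c["img"][140:240,230:330,::-1],None,fx=6,fy=6,interpolation=cv2.INTER_NEAREST))
E
```

```text
4.7 [ 0.5764 -0.0629  0.0505] [ 0.43 -0.33 -0.67]
```

View pics/s5z.png

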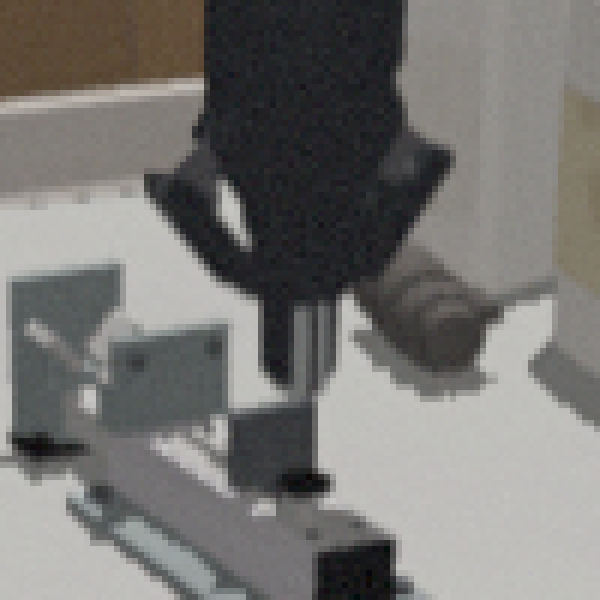

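{"api": "apply_moves", "payload": {"increments": [{"offset": [14, -1, 0], "rot": [0, 0, 0], "gripper": 0}, {"offset": [26, -1, 0], "rot": [0, 0, 0], "gripper": 0}, {"offset": [28, -1, 0], "rot": [0, 0, 0], "gripper": 0}, {"offset": [30, -1, 0], "rot": [0, 0, 0], "gripper": 0}, {"offset": [30, -1, 0], "rot": [0, 0, 0], "gripper": 0}]}}

```text
time: 5.17
ee_pos: [0.5742, -0.0626, 0.0193]
tool_rot: [0.507, 0.493, 0.507, -0.493]
contact_force: [-1.1, 0.1, -0.0]
finger_gap: -0.0003
```

```bash
python3 - <<'E'
from h import *
s,p,r=st(); print(s["time"],p.round(4),s["contact_force"].round(2))
c=snap("side","s6"); cv2.imwrite("pics/s6z.png",cv2.resize(c["img"][140:240,230:330,::-1],None,fx=6,fy=6,interpolation=cv2.INTER_NEAREST))
E
```

```text
5.1667 [ 0.5742 -0.0626  0.0193] [-1.11  0.13 -0.  ]
```

View pics/s6z.png

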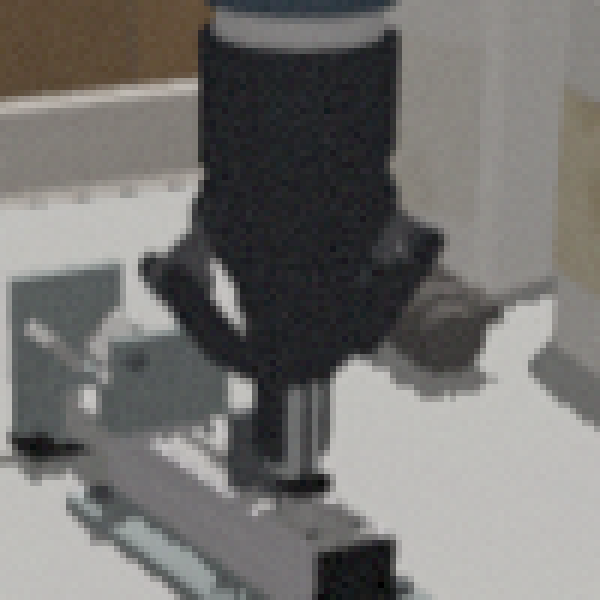

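{"api": "apply_moves", "payload": {"increments": [{"offset": [2, 1.5, 0], "rot": [0, 0, 0], "gripper": 0}, {"offset": [4, 1.5, 0], "rot": [0, 0, 0], "gripper": 0}, {"offset": [4, 1.5, 0], "rot": [0, 0, 0], "gripper": 0}]}}

```text
time: 5.47
ee_pos: [0.577, -0.0629, 0.0164]
tool_rot: [0.508, 0.493, 0.506, -0.493]
contact_force: [1.0, -0.2, 2.7]
finger_gap: -0.0004
```

```bash
cat > f.py <<'E'
from h import *
for i in range(4):
    s,p,r=st(); print(s["time"],(p*1e3).round(1),s["contact_force"].round(2)); eyes.capture("side")
E
python3 f.py
```

```text
5.4667 [577.  -62.9  16.4] [ 1.01 -0.19  2.71]
5.5167 [576.9 -62.9  16.5] [ 1.44 -0.14  3.74]
5.5667 [577.  -62.9  16.6] [ 1.21 -0.26  2.53]
5.6167 [576.9 -62.9  16.6] [1.65 0.02 1.78]
```

{"api": "apply_moves", "payload": {"increments": [{"offset": [2, 0, 0], "rot": [0, 0, 0], "gripper": 0}, {"offset": [4, 0, 0], "rot": [0, 0, 0], "gripper": 0}, {"offset": [5.3, 0, 0], "rot": [0, 0, 0], "gripper": 0}]}}

```text
time: 5.92
ee_pos: [0.5768, -0.0629, 0.011]
tool_rot: [0.507, 0.493, 0.507, -0.493]
contact_force: [1.7, 0.5, 4.9]
finger_gap: -0.0001
```

```bash
python3 f.py
```

```text
5.9167 [576.8 -62.9  11. ] [1.68 0.49 4.9 ]
5.9667 [576.7 -62.9  10.8] [3.47 0.39 4.61]
6.0167 [576.8 -62.9  10.9] [ 2.63 -0.43  5.42]
6.0667 [576.8 -62.9  11. ] [2.45 1.01 5.97]
```

{"api": "apply_moves", "payload": {"increments": [{"offset": [0, 0, -2], "rot": [0, 0, 0], "gripper": 0}, {"offset": [0, 0, -4], "rot": [0, 0, 0], "gripper": 0}, {"offset": [0, 0, -6], "rot": [0, 0, 0], "gripper": 0}, {"offset": [0, 0, -8], "rot": [0, 0, 0], "gripper": 0}, {"offset": [0, 0, -10], "rot": [0, 0, 0], "gripper": 0}, {"offset": [0, 0, -12], "rot": [0, 0, 0], "gripper": 0}]}}

```text
time: 6.62
ee_pos: [0.5765, -0.0513, 0.0112]
tool_rot: [0.508, 0.493, 0.506, -0.493]
contact_force: [0.7, -1.0, 5.5]
finger_gap: -0.0002
```

```bash
python3 f.py; cat > tab.py <<'E'
from h import *
import warnings; warnings.simplefilter("ignore")
def tab(n):
    c=snap(n,"tmp"); W=cloud(c); x,y,z=W[...,0],W[...,1],W[...,2]
    m=(abs(x-.573)<.035)&(y>.12)&(y<.22)&(z>.079)&(z<.089); P=W[m]; 
    print(n,"mov plate y med/min/max",np.median(P[:,1]).round(4),np.percentile(P[:,1],[3,97]).round(4),m.sum())
    return c
for n in ("top","side","wrist"): tab(n)
E
python3 tab.py
```

```text
6.6167 [576.5 -51.3  11.2] [ 0.67 -0.96  5.49]
6.6667 [576.5 -50.9  11.2] [ 2.05 -1.76  6.17]
6.7167 [576.4 -51.   11.1] [ 1.2  -1.04  5.62]
6.7667 [576.4 -50.9  11.1] [1.54 0.28 5.13]
top mov plate y med/min/max 0.1553 [0.1511 0.159 ] 84
side mov plate y med/min/max 0.1509 [0.1475 0.1557] 50Traceback (most recent call last):
  File "tab.py", line 8, in <module>
    for n in ("top","side","wrist"): tab(n)
                                     ~~~^^^
  File "tab.py", line 6, in tab
    print(n,"mov plate y med/min/max",np.median(P[:,1]).round(4),np.percentile(P[:,1],[3,97]).round(4),m.sum())
                                                                 ~~~~~~~~~~~~~^^^^^^^^^^^^^^^
    return _quantile_unchecked(
        a, q, axis, out, overwrite_input, method, keepdims, weights)
    return _ureduce(a,
                    func=_quantile_ureduce_func,
    ...<5 lines>...
                    overwrite_input=overwrite_input,
                    method=method)
    r = func(a, **kwargs)
    result = _quantile(arr,
                       quantiles=q,
    ...<2 lines>...
                       out=out,
                       weights=wgt)
    slices_having_nans = np.isnan(arr[-1, ...])
                                  ~~~^^^^^^^^^
IndexError: index -1 is out of bounds for axis 0 with size 0
```

{"api": "apply_moves", "payload": {"increments": [{"offset": [0, 0, -2], "rot": [0, 0, 0], "gripper": 0}, {"offset": [0, 0, -4], "rot": [0, 0, 0], "gripper": 0}, {"offset": [0, 0, -6], "rot": [0, 0, 0], "gripper": 0}]}}

```text
time: 7.22
ee_pos: [0.5763, -0.0454, 0.0111]
tool_rot: [0.508, 0.493, 0.506, -0.493]
contact_force: [1.1, -2.0, 5.9]
finger_gap: -0.0
```

```bash
sed -i 's/("top","side","wrist")/("top","side")/' tab.py; python3 f.py; python3 tab.py; python3 - <<'E'
from h import *
for n in("top","side"):
    c=snap(n,"x7"+n)
    for q in ("tab_face","button_top"): print(n,q,[(r["location"],r["conf"]) for r in eyes.spot_point(q,c)][:2])
c=snap("side","s7"); cv2.imwrite("pics/s7z.png",cv2.resize(c["img"][140:240,230:330,::-1],None,fx=6,fy=6,interpolation=cv2.INTER_NEAREST))
E
```

```text
7.2167 [576.3 -45.4  11.1] [ 1.12 -1.99  5.93]
7.2667 [576.2 -44.9  11.1] [ 1.5  -1.22  5.72]
7.3167 [576.3 -45.   11.1] [ 1.65 -0.08  5.45]
7.3667 [576.2 -45.   11.1] [ 1.43 -1.47  5.51]
top mov plate y med/min/max 0.1621 [0.1576 0.1659] 91
side mov plate y med/min/max 0.1569 [0.1544 0.1626] 53
top tab_face [([0.5757, -0.0292, 0.0577], 0.8)]
top button_top []
side tab_face []
side button_top [([0.5791, -0.0486, 0.0488], 0.47)]
```

View pics/s7z.png

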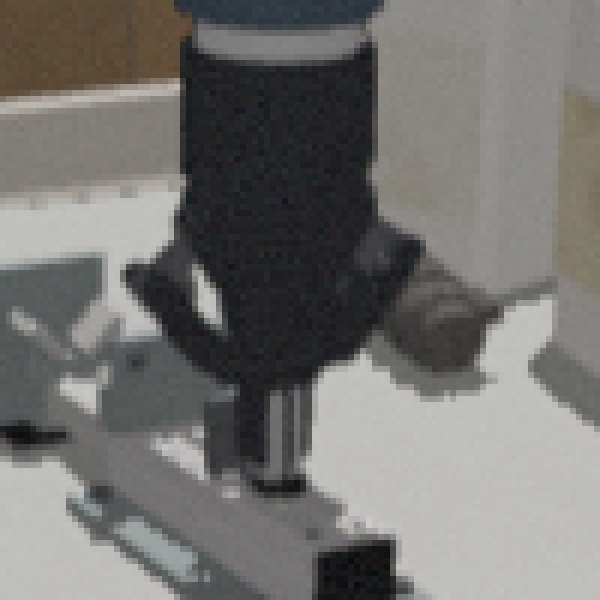

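{"api": "apply_moves", "payload": {"increments": [{"offset": [-6, 0, 0], "rot": [0, 0, 0], "gripper": 0}, {"offset": [-11, 0, 0], "rot": [0, 0, 0], "gripper": 0}, {"offset": [-11, 0, 0], "rot": [0, 0, 0], "gripper": 0}]}}

```text
time: 8.12
ee_pos: [0.5754, -0.0446, 0.0222]
tool_rot: [0.507, 0.493, 0.507, -0.493]
contact_force: [0.1, -0.7, 0.3]
finger_gap: 0.0
```

```bash
python3 f.py; python3 tab.py; python3 - <<'E'
from h import *
c=snap("side","s8"); W=cloud(c); cv2.imwrite("pics/s8z.png",cv2.resize(c["img"][140:240,230:330,::-1],None,fx=6,fy=6,interpolation=cv2.INTER_NEAREST))
print([(r["location"],r["conf"]) for r in eyes.spot_point("button_top",c)][:2])
E
```

```text
8.1167 [575.4 -44.6  22.2] [ 0.1  -0.74  0.28]
8.1667 [575.3 -44.6  21.8] [-0.21 -0.51 -1.18]
8.2167 [575.1 -44.5  21.4] [-0.09 -0.69 -0.04]
8.2667 [575.  -44.5  21.2] [-0.04 -0.4  -0.07]
top mov plate y med/min/max 0.1616 [0.1576 0.166 ] 91
side mov plate y med/min/max 0.157 [0.1532 0.1617] 50
[([0.5789, -0.0477, 0.0495], 0.63)]
```

View pics/s8z.png

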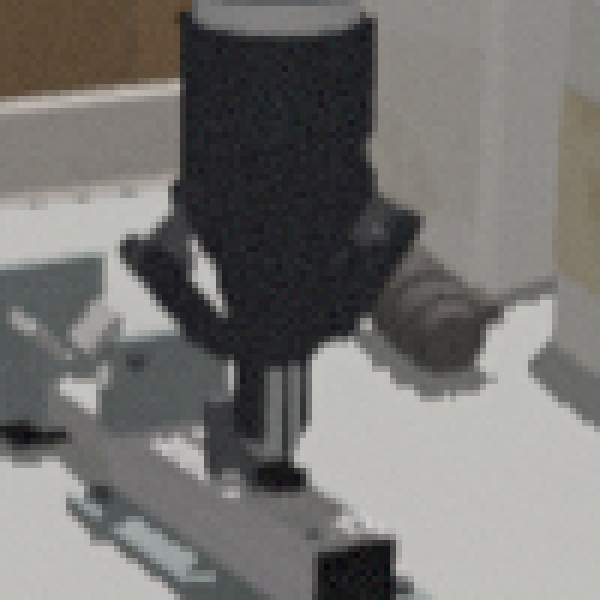

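{"api": "apply_moves", "payload": {"increments": [{"offset": [0, 1, -2], "rot": [0, 0, 0], "gripper": 0}, {"offset": [0, 1, -4], "rot": [0, 0, 0], "gripper": 0}, {"offset": [0, 1, -5.5], "rot": [0, 0, 0], "gripper": 0}, {"offset": [0, 1, -7], "rot": [0, 0, 0], "gripper": 0}, {"offset": [0, 1, -8], "rot": [0, 0, 0], "gripper": 0}]}}

```text
time: 8.93
ee_pos: [0.5764, -0.0372, 0.0216]
tool_rot: [0.507, 0.492, 0.507, -0.493]
contact_force: [-0.0, -4.9, -0.3]
finger_gap: 0.0004
```

```bash
python3 f.py; python3 tab.py
```

```text
8.9333 [576.4 -37.2  21.6] [-0.01 -4.86 -0.34]
8.9833 [576.4 -37.1  21.6] [-0.52 -3.42 -0.6 ]
9.0333 [576.4 -37.1  21.6] [-0.38 -4.25 -0.42]
9.0833 [576.4 -37.1  21.6] [ 0.7  -3.77 -1.23]
top mov plate y med/min/max 0.1624 [0.158  0.1668] 85
side mov plate y med/min/max 0.1583 [0.1548 0.1624] 52
```

{"api": "apply_moves", "payload": {"increments": [{"offset": [0, 0, -1.2], "rot": [0, 0, 0], "gripper": 0}, {"offset": [0, 0, -2.4], "rot": [0, 0, 0], "gripper": 0}]}}

```text
time: 9.4
ee_pos: [0.5763, -0.0345, 0.0216]
tool_rot: [0.507, 0.493, 0.507, -0.493]
contact_force: [-0.2, -4.4, -0.8]
finger_gap: -0.0003
```

{"api": "apply_moves", "payload": {"increments": [{"offset": [0, 0, -0.8], "rot": [0, 0, 0], "gripper": 0}, {"offset": [0, 0, -1.6], "rot": [0, 0, 0], "gripper": 0}]}}

```text
time: 9.57
ee_pos: [0.5762, -0.0326, 0.0216]
tool_rot: [0.507, 0.493, 0.507, -0.493]
contact_force: [0.5, -5.1, -1.9]
finger_gap: -0.0
```

```bash
cat > b.py <<'E'
from h import *
for i in range(2):
    s,p,r=st(); c=eyes.capture("side"); print(s["time"],(p*1e3).round(1),s["contact_force"].round(2))
T=np.eye(4);T[:3,:3]=c["R"];T[:3,3]=c["t"]; c["T"]=np.linalg.inv(T); W=cloud(c)
print([(r["location"],r["conf"]) for r in eyes.spot_point("button_top",c)][:2])
k=(abs(W[...,0]-.575)<.02)&(abs(W[...,1]-(p[1]-.011))<.03)&(W[...,2]<.0575)&(W[...,2]>.044)&(c["img"].max(2)<45)
print("cap z pct",np.percentile(W[k][:,2],[50,90,97]).round(4),k.sum(),W[k].mean(0).round(4))
import os
cv2.imwrite("pics/%s.png"%os.sys.argv[1],cv2.resize(c["img"][160:240,230:330,::-1],None,fx=6,fy=6,interpolation=cv2.INTER_NEAREST))
E
python3 b.py b1
```

```text
9.5667 [576.2 -32.6  21.6] [ 0.48 -5.1  -1.92]
9.6167 [576.3 -32.5  21.6] [ 0.48 -3.53 -1.19]
[([0.5785, -0.0421, 0.0503], 0.45)]
cap z pct [0.0519 0.0526 0.0527] 28 [ 0.576  -0.045   0.0513]
```

{"api": "apply_moves", "payload": {"increments": [{"offset": [0, 0, -0.5], "rot": [0, 0, 0], "gripper": 0}, {"offset": [0, 0, -1.0], "rot": [0, 0, 0], "gripper": 0}]}}

```text
time: 9.88
ee_pos: [0.5762, -0.0317, 0.0216]
tool_rot: [0.507, 0.493, 0.507, -0.493]
contact_force: [-0.2, -3.9, -1.9]
finger_gap: 0.0003
```

{"api": "apply_moves", "payload": {"increments": [{"offset": [0, 0, -0.5], "rot": [0, 0, 0], "gripper": 0}, {"offset": [0, 0, -1.0], "rot": [0, 0, 0], "gripper": 0}]}}

```text
time: 10.05
ee_pos: [0.5762, -0.0306, 0.0216]
tool_rot: [0.507, 0.493, 0.507, -0.493]
contact_force: [-0.7, -4.8, -2.2]
finger_gap: 0.0004
```

```bash
python3 b.py b2
```

```text
10.05 [576.2 -30.6  21.6] [-0.66 -4.77 -2.22]
10.1 [576.2 -30.5  21.6] [-0.02 -4.18 -1.21]
[([0.5782, -0.0416, 0.0514], 0.42)]
cap z pct [0.0519 0.0527 0.0533] 25 [ 0.5763 -0.0424  0.0517]
```

{"api": "apply_moves", "payload": {"increments": [{"offset": [0, 0, -0.5], "rot": [0, 0, 0], "gripper": 0}, {"offset": [0, 0, -1.0], "rot": [0, 0, 0], "gripper": 0}]}}

```text
time: 10.37
ee_pos: [0.5762, -0.0296, 0.0216]
tool_rot: [0.507, 0.493, 0.507, -0.493]
contact_force: [0.6, -4.1, -2.2]
finger_gap: -0.0005
```

{"api": "apply_moves", "payload": {"increments": [{"offset": [0, 0, -0.5], "rot": [0, 0, 0], "gripper": 0}, {"offset": [0, 0, -1.0], "rot": [0, 0, 0], "gripper": 0}]}}

```text
time: 10.53
ee_pos: [0.5761, -0.0287, 0.0216]
tool_rot: [0.507, 0.493, 0.507, -0.493]
contact_force: [0.1, -4.6, -1.9]
finger_gap: 0.0002
```

```bash
python3 b.py b3
```

```text
10.5333 [576.1 -28.7  21.6] [ 0.05 -4.64 -1.86]
10.5833 [576.1 -28.5  21.6] [-0.18 -4.58 -0.39]
[([0.5778, -0.0393, 0.0513], 0.45)]
cap z pct [0.0521 0.0528 0.0532] 24 [ 0.5762 -0.0417  0.052 ]
```

{"api": "apply_moves", "payload": {"increments": [{"offset": [0, 0, -0.5], "rot": [0, 0, 0], "gripper": 0}, {"offset": [0, 0, -0.9], "rot": [0, 0, 0], "gripper": 0}]}}

```text
time: 10.85
ee_pos: [0.5761, -0.0278, 0.0216]
tool_rot: [0.507, 0.493, 0.507, -0.493]
contact_force: [-0.4, -5.0, -2.2]
finger_gap: -0.0
```

{"api": "apply_moves", "payload": {"increments": [{"offset": [0, 0, -0.5], "rot": [0, 0, 0], "gripper": 0}, {"offset": [0, 0, -0.9], "rot": [0, 0, 0], "gripper": 0}]}}

```text
time: 11.02
ee_pos: [0.5761, -0.0268, 0.0216]
tool_rot: [0.507, 0.493, 0.507, -0.493]
contact_force: [-0.6, -4.3, -2.0]
finger_gap: -0.0
```

```bash
python3 b.py b4
```

```text
11.0167 [576.1 -26.8  21.6] [-0.55 -4.27 -1.98]
11.0667 [576.1 -26.7  21.6] [ 0.17 -3.88 -0.99]
[([0.5758, -0.0366, 0.0527], 0.39)]
cap z pct [0.0527 0.0538 0.0542] 29 [ 0.5761 -0.0397  0.0522]
```

View pics/b4.png

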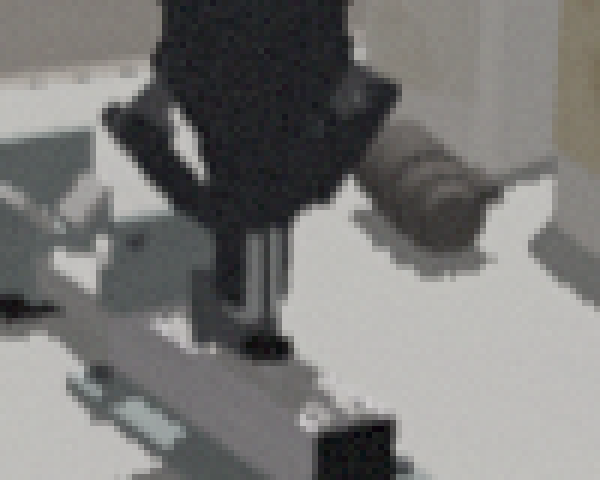

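{"api": "apply_moves", "payload": {"increments": [{"offset": [0, 0, -0.5], "rot": [0, 0, 0], "gripper": 0}, {"offset": [0, 0, -0.8], "rot": [0, 0, 0], "gripper": 0}]}}

```text
time: 11.33
ee_pos: [0.5761, -0.0257, 0.0217]
tool_rot: [0.507, 0.493, 0.507, -0.493]
contact_force: [-0.3, -2.2, -1.7]
finger_gap: 0.0003
```

```bash
python3 b.py b5
```

```text
11.3333 [576.1 -25.7  21.7] [-0.26 -2.19 -1.7 ]
11.3833 [576.1 -25.7  21.7] [ 0.74 -1.35  0.13]
[([0.5791, -0.037, 0.0546], 0.6)]
cap z pct [0.0561 0.0569 0.0574] 28 [ 0.5761 -0.0381  0.0558]
```

{"api": "apply_moves", "payload": {"increments": [{"offset": [0, 0, 2], "rot": [0, 0, 0], "gripper": 0}, {"offset": [-20, 0, 4], "rot": [0, 0, 0], "gripper": 0}, {"offset": [-60, 0, 4], "rot": [0, 0, 0], "gripper": 0}, {"offset": [-100, 0, -20], "rot": [0, 0, 0], "gripper": 40}, {"offset": [-140, 0, -50], "rot": [0, 0, 0], "gripper": 85}, {"offset": [-180, 0, -75], "rot": [0, 0, 0], "gripper": 85}, {"offset": [-220, 0, -75], "rot": [0, 0, 0], "gripper": 85}, {"offset": [-225, 0, -75], "rot": [0, 0, 0], "gripper": 85}, {"offset": [-225, 0, -75], "rot": [0, 0, 0], "gripper": 85}, {"offset": [-225, 0, -75], "rot": [0, 0, 0], "gripper": 85}, {"offset": [-225, 0, -75], "rot": [0, 0, 0], "gripper": 85}]}}

```text
time: 12.4
ee_pos: [0.5733, 0.049, 0.2454]
tool_rot: [0.506, 0.493, 0.508, -0.493]
contact_force: [-0.4, -0.2, -0.3]
finger_gap: 0.085
```

```bash
python3 - <<'E'
from h import *
import warnings; warnings.simplefilter("ignore")
s,p,r=st(); print(s["time"],p.round(4),s["contact_force"].round(2),s["finger_gap"])
c=snap("wrist","w3"); W=cloud(c); np.save("w3c.npy",W)
for q in ("gauge","button_top","tab_face","cradle"):
    print("pt",q,[(r["location"],r["conf"],np.round(proj(c,r["location"]))) for r in eyes.spot_point(q,c)])
x,y,z=W[...,0],W[...,1],W[...,2]
m=(abs(x-.573)<.06)
for lab,y0,y1,z0 in (("fixed",.03,.06,.079),("mov",.14,.21,.079),("tab",-.04,.01,.071),("cap",-.06,-.022,.05)):
    k=m&(y>y0)&(y<y1)&(z>z0)&(z<.092); P=W[k]
    print(lab,k.sum(),P.mean(0).round(4),np.percentile(P,[1,99],axis=0).round(4))
E
```

```text
12.4 [0.5733 0.049  0.2454] [-0.4  -0.25 -0.35] 0.08501416120290498
pt gauge [([0.5775, 0.0475, -0.0002], 0.63, array([292., 162.]))]
pt button_top [([0.5746, -0.0388, 0.0525], 0.49, array([288., 246.]))]
pt tab_face []
pt cradle [([0.5738, 0.1031, 0.0664], 0.61, array([291., 119.]))]
fixed 463 [0.5743 0.044  0.0837] [[0.5471 0.0396 0.0791]
 [0.6013 0.0478 0.0857]]
mov 664 [0.5707 0.172  0.0839] [[0.5431 0.1679 0.0799]
 [0.5976 0.1769 0.086 ]]
tab 309 [ 0.5758 -0.0101  0.0762] [[ 0.5563 -0.0145  0.0712]
 [ 0.5954 -0.0067  0.0786]]
cap 275 [ 0.5765 -0.0361  0.0549] [[ 0.5669 -0.0466  0.0509]
 [ 0.5864 -0.0266  0.0566]]
```

View pics/w3.png

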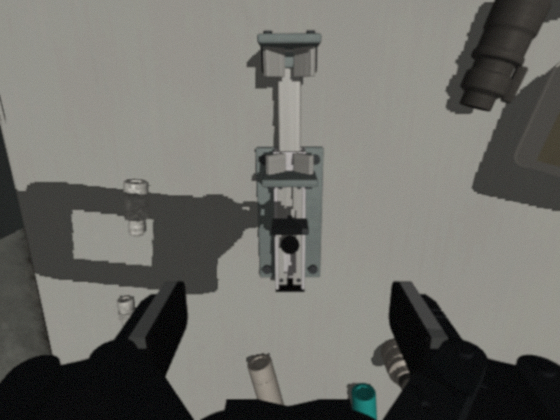

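```bash
python3 - <<'E'
from h import *
goal([0.552,-0.23,0.25],Rt(-np.pi/2+0.03))
E
```

```text
offset mm [ -5. -29. 278.] rot [-0.0024 -0.0005  0.0027] deg 0.2
```

{"api": "apply_moves", "payload": {"increments": [{"offset": [-5, -6, 40], "rot": [0, 0, 0], "gripper": 85}, {"offset": [-5, -12, 80], "rot": [0, 0, 0], "gripper": 85}, {"offset": [-5, -20, 120], "rot": [0, 0, 0], "gripper": 85}, {"offset": [-5, -29, 160], "rot": [0, 0, 0], "gripper": 85}, {"offset": [-5, -29, 200], "rot": [0, 0, 0], "gripper": 85}, {"offset": [-5, -29, 240], "rot": [0, 0, 0], "gripper": 85}, {"offset": [-5, -29, 278], "rot": [0, 0, 0], "gripper": 85}, {"offset": [-5, -29, 278], "rot": [0, 0, 0], "gripper": 85}, {"offset": [-5, -29, 278], "rot": [0, 0, 0], "gripper": 85}, {"offset": [-5, -29, 278], "rot": [0, 0, 0], "gripper": 85}]}}

```text
time: 13.48
ee_pos: [0.5524, -0.2294, 0.2508]
tool_rot: [0.506, 0.493, 0.507, -0.493]
contact_force: [-0.1, 1.1, -0.1]
finger_gap: 0.0847
```

```bash
python3 - <<'E'
from h import *
import warnings; warnings.simplefilter("ignore")
s,p,r=st(); print(s["time"],p.round(4))
c=snap("wrist","w4"); W=cloud(c); x,y,z=W[...,0],W[...,1],W[...,2]
print([(r["location"],r["conf"]) for r in eyes.spot_point("sleeve_mid",c)])
m=(abs(x-.551)<.05)&(abs(y+.284)<.08)&(z>.02)&(z<.045); P=W[m]; print(len(P),P.max(0),P.min(0))
q=P[:,:2]; 
rect=cv2.minAreaRect((q*1e3).astype(np.float32)); print(rect)
u,s_,v=np.linalg.svd(q-q.mean(0),full_matrices=False); d=v[0]; print("axis",d,np.degrees(np.arctan2(d[1],d[0])))
t=(q-q.mean(0))@d; n=(q-q.mean(0))@np.array([-d[1],d[0]]); print("ends",np.percentile(t,[.3,99.7]),np.percentile(n,[1,99]), "mid",q.mean(0)+d*np.mean(np.percentile(t,[.3,99.7])))
k=P[:,2]>.033; print("ridge",P[k].mean(0), np.percentile(P[:,2],99))
E
```

```text
13.4833 [ 0.5524 -0.2294  0.2508]
[([0.5522, -0.2812, 0.0183], 0.96), ([0.3967, -0.2976, 0.0135], 0.91), ([0.697, -0.3349, 0.0183], 0.61)]
2400 [ 0.57955715 -0.23063245  0.03738785] [ 0.52398811 -0.33926298  0.02008259]
((551.9432373046875, -285.2151794433594), (34.677066802978516, 106.37380981445312), 13.672574043273926)
axis [ 0.23810048 -0.97124053] -76.22554353508272
ends [-0.0498665   0.05526402] [-0.01739018  0.01604525] mid [ 0.55256732 -0.28476599]
ridge [ 0.55166246 -0.28438496  0.0344308 ] 0.0363131770264821
```

View pics/w4.png

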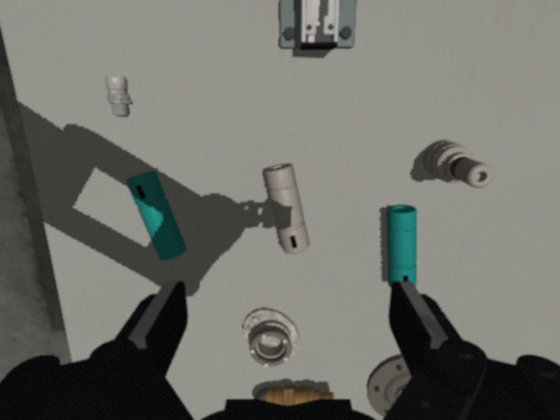

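```bash
python3 - <<'E'
from h import *
goal([0.552,-0.285,0.06],Rt(np.radians(-76.25)))
E
```

```text
offset mm [191.3  -2.4  56.7] rot [-0.2104 -0.0008  0.0004] deg 12.1
```

{"api": "apply_moves", "payload": {"increments": [{"offset": [35, -2, 28], "rot": [-0.11, 0, 0], "gripper": 85}, {"offset": [70, -2, 56.7], "rot": [-0.21, 0, 0], "gripper": 85}, {"offset": [110, -2, 56.7], "rot": [-0.21, 0, 0], "gripper": 85}, {"offset": [150, -2, 56.7], "rot": [-0.21, 0, 0], "gripper": 85}, {"offset": [180, -2, 56.7], "rot": [-0.21, 0, 0], "gripper": 85}, {"offset": [191, -2, 56.7], "rot": [-0.21, 0, 0], "gripper": 85}, {"offset": [191, -2, 56.7], "rot": [-0.21, 0, 0], "gripper": 85}, {"offset": [191, -2, 56.7], "rot": [-0.21, 0, 0], "gripper": 85}]}}

```text
time: 14.25
ee_pos: [0.5533, -0.2859, 0.0618]
tool_rot: [0.556, 0.437, 0.556, -0.437]
contact_force: [0.2, -0.3, 0.6]
finger_gap: 0.085
```

```bash
python3 - <<'E'
from h import *
s,p,r=st(); print(s["time"],p.round(4),s["contact_force"].round(2))
goal([0.552,-0.285,-0.036],Rt(np.radians(-76.25)))
c=snap("side","s9"); cv2.imwrite("pics/s9z.png",cv2.resize(c["img"][150:330,240:420,::-1],None,fx=3.3,fy=3.3))
c=snap("wrist","w5")
E
```

```text
14.25 [ 0.5533 -0.2859  0.0618] [ 0.19 -0.29  0.6 ]
offset mm [97.8 -1.1 -1.3] rot [-0.0003  0.0006 -0.0006] deg 0.0
```

View pics/s9z.png

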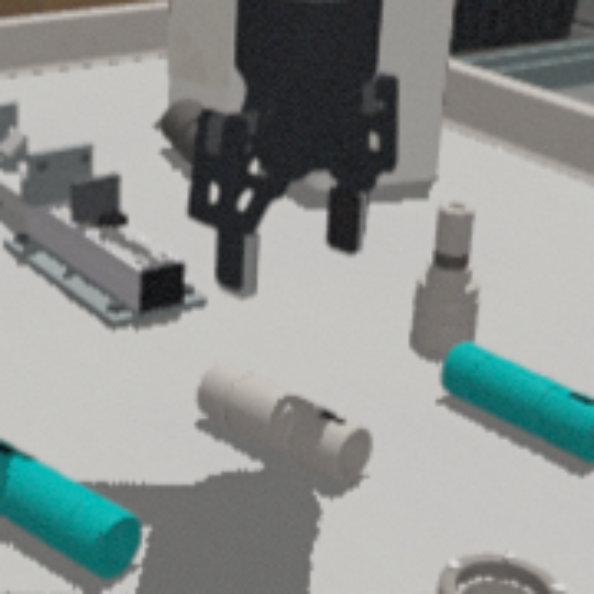

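View pics/w5.png

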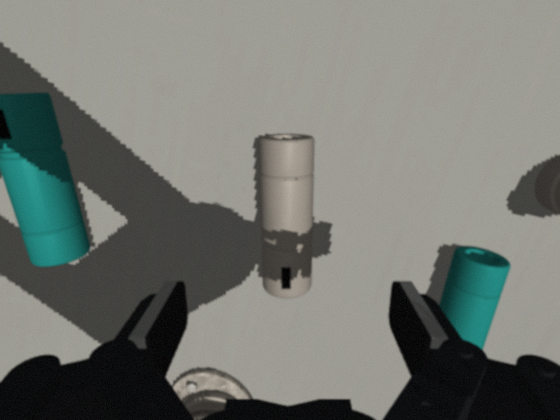

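{"api": "apply_moves", "payload": {"increments": [{"offset": [35, -0.5, -1], "rot": [0, 0, 0], "gripper": 85}, {"offset": [65, -0.5, -1], "rot": [0, 0, 0], "gripper": 85}, {"offset": [85, -0.5, -1], "rot": [0, 0, 0], "gripper": 85}, {"offset": [92, -0.5, -1], "rot": [0, 0, 0], "gripper": 85}, {"offset": [97, -0.5, -1], "rot": [0, 0, 0], "gripper": 85}, {"offset": [97, -0.5, -1], "rot": [0, 0, 0], "gripper": 85}, {"offset": [97, -0.5, -1], "rot": [0, 0, 0], "gripper": 85}]}}

```text
time: 14.93
ee_pos: [0.5532, -0.2868, -0.0342]
tool_rot: [0.557, 0.437, 0.555, -0.437]
contact_force: [0.5, 0.5, 0.2]
finger_gap: 0.085
```

```bash
python3 - <<'E'
from h import *
s,p,r=st(); print(s["time"],p.round(4),s["contact_force"].round(2))
c=snap("side","s10"); cv2.imwrite("pics/s10z.png",cv2.resize(c["img"][150:330,240:420,::-1],None,fx=3.3,fy=3.3))
s,p,r=st(); print(s["time"],p.round(4),s["contact_force"].round(2))
E
```

```text
14.9333 [ 0.5532 -0.2868 -0.0342] [0.55 0.55 0.19]
14.9833 [ 0.5533 -0.2868 -0.0341] [ 0.44  0.19 -0.33]
```

View pics/s10z.png

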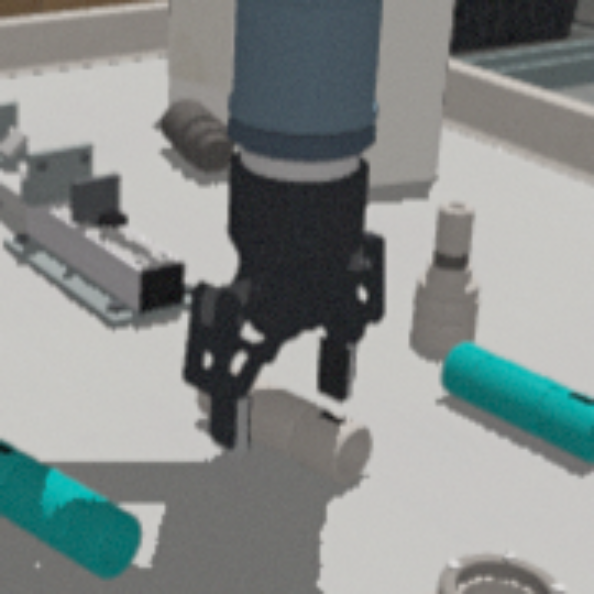

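{"api": "apply_moves", "payload": {"increments": [{"offset": [0, -1, 0], "rot": [0, 0, 0], "gripper": 45}, {"offset": [0, -1, 0], "rot": [0, 0, 0], "gripper": 28}, {"offset": [0, -1, 0], "rot": [0, 0, 0], "gripper": 28}, {"offset": [0, -1, 0], "rot": [0, 0, 0], "gripper": 28}, {"offset": [0, -1, 0], "rot": [0, 0, 0], "gripper": 28}, {"offset": [0, -1, 0], "rot": [0, 0, 0], "gripper": 28}, {"offset": [0, -1, 0], "rot": [0, 0, 0], "gripper": 28}, {"offset": [0, -1, 0], "rot": [0, 0, 0], "gripper": 28}]}}

```text
time: 15.65
ee_pos: [0.5512, -0.2862, -0.0357]
tool_rot: [0.556, 0.437, 0.556, -0.437]
contact_force: [-0.7, 0.9, 4.9]
finger_gap: 0.0329
```

```bash
python3 - <<'E'
from h import *
s,p,r=st(); print(s["time"],p.round(4),s["contact_force"].round(2),s["finger_gap"])
E
```

```text
15.65 [ 0.5512 -0.2862 -0.0357] [-0.68  0.93  4.88] 0.03285201818505157
```

```bash
python3 - <<'E'
from h import *
s,p,r=st()
c=snap("side","s11"); cv2.imwrite("pics/s11z.png",cv2.resize(c["img"][190:310,250:370,::-1],None,fx=5,fy=5,interpolation=cv2.INTER_NEAREST))
print(s["contact_force"],s["finger_gap"])
E
```

```text
[-0.67846218  0.92751243  4.87541536] 0.03285201818505157
```

View pics/s11z.png

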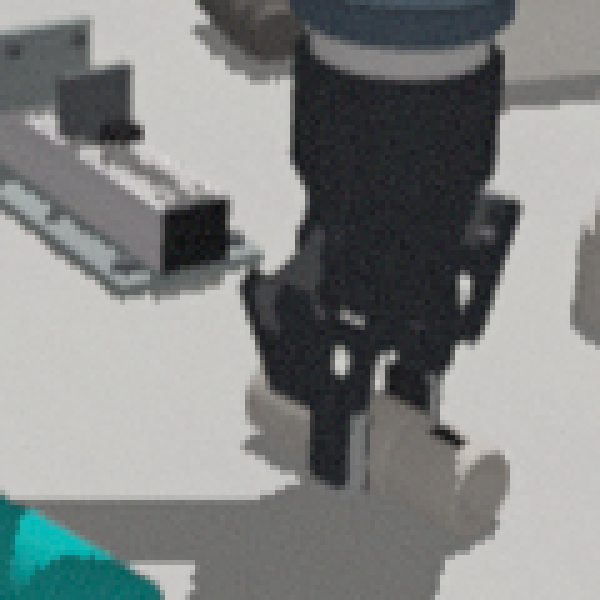

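{"api": "apply_moves", "payload": {"increments": [{"offset": [-5, 0, 0], "rot": [0, 0, 0], "gripper": 28}, {"offset": [-20, 0, 0], "rot": [0, 0, 0], "gripper": 28}, {"offset": [-40, 0, 0], "rot": [0, 0, 0], "gripper": 28}, {"offset": [-40, 0, 0], "rot": [0, 0, 0], "gripper": 28}, {"offset": [-40, 0, 0], "rot": [0, 0, 0], "gripper": 28}]}}

```text
time: 16.12
ee_pos: [0.5513, -0.2864, 0.0042]
tool_rot: [0.557, 0.437, 0.555, -0.437]
contact_force: [0.3, 0.4, -3.5]
finger_gap: 0.0329
```

```bash
python3 - <<'E'
from h import *
s,p,r=st()
c=snap("side","s12"); W=cloud(c); cv2.imwrite("pics/s12z.png",cv2.resize(c["img"][190:310,250:370,::-1],None,fx=5,fy=5,interpolation=cv2.INTER_NEAREST))
print(s["contact_force"],s["finger_gap"],p.round(4),s["ft_torque"])
print([(q["location"],q["conf"]) for q in eyes.spot_point("sleeve_mid",c)])
E
```

```text
[ 0.33192933  0.41320836 -3.49126536] 0.032857490746323326 [ 0.5513 -0.2864  0.0042] [-0.00627096 -0.01717441  0.04952687]
[([0.6973, -0.3299, 0.0198], 0.87), ([0.5517, -0.2851, 0.0588], 0.86), ([0.3958, -0.3005, 0.0151], 0.78)]
```

View pics/s12z.png

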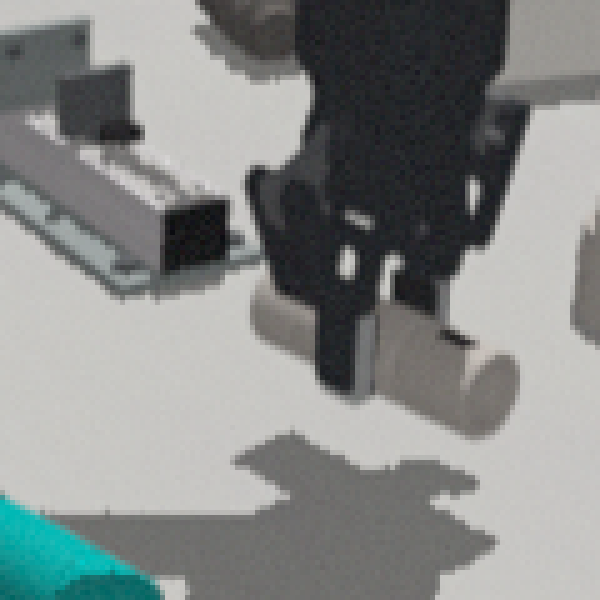

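```bash
python3 - <<'E'
from h import *
goal([0.5724,0.106,0.095],Rt(-np.pi/2+0.029))
E
```

```text
offset mm [ -92.3  114.1 -375. ] rot [ 0.2092 -0.0014  0.0014] deg 12.0
```

{"api": "apply_moves", "payload": {"increments": [{"offset": [-35, 0, 0], "rot": [0, 0, 0], "gripper": 28}, {"offset": [-70, 0, 0], "rot": [0, 0, 0], "gripper": 28}, {"offset": [-92, 8, -25], "rot": [0.02, 0, 0], "gripper": 28}, {"offset": [-92, 17, -55], "rot": [0.05, 0, 0], "gripper": 28}, {"offset": [-92, 27, -90], "rot": [0.08, 0, 0], "gripper": 28}, {"offset": [-92, 38, -125], "rot": [0.1, 0, 0], "gripper": 28}, {"offset": [-92, 50, -160], "rot": [0.13, 0, 0], "gripper": 28}, {"offset": [-92, 60, -195], "rot": [0.15, 0, 0], "gripper": 28}, {"offset": [-92, 70, -230], "rot": [0.17, 0, 0], "gripper": 28}, {"offset": [-92, 80, -265], "rot": [0.19, 0, 0], "gripper": 28}, {"offset": [-92, 91, -300], "rot": [0.209, 0, 0], "gripper": 28}, {"offset": [-92, 100, -330], "rot": [0.209, 0, 0], "gripper": 28}]}}

```text
time: 17.22
ee_pos: [0.5686, 0.0609, 0.0939]
tool_rot: [0.506, 0.492, 0.508, -0.493]
contact_force: [1.0, -0.3, -3.5]
finger_gap: 0.033
```

```bash
python3 - <<'E'
from h import *
s,p,r=st(); print(s["time"],p.round(4),s["contact_force"].round(2),s["finger_gap"])
goal([0.5724,0.106,0.095],Rt(-np.pi/2+0.029))
E
```

```text
17.2167 [0.5686 0.0609 0.0939] [ 0.95 -0.3  -3.53] 0.03298467683691118
offset mm [ -1.1   5.1 -45. ] rot [-0.0003 -0.0007  0.0028] deg 0.2
```

{"api": "apply_moves", "payload": {"increments": [{"offset": [-1, 3, -25], "rot": [0, 0, 0], "gripper": 28}, {"offset": [-1, 5, -45], "rot": [0, 0, 0], "gripper": 28}, {"offset": [-1, 5, -45], "rot": [0, 0, 0], "gripper": 28}, {"offset": [-1, 5, -45], "rot": [0, 0, 0], "gripper": 28}, {"offset": [-1, 5, -45], "rot": [0, 0, 0], "gripper": 28}]}}

```text
time: 17.63
ee_pos: [0.5729, 0.1031, 0.0954]
tool_rot: [0.507, 0.492, 0.508, -0.493]
contact_force: [0.1, -0.5, -3.7]
finger_gap: 0.0326
```

```bash
python3 - <<'E'
from h import *
import warnings; warnings.simplefilter("ignore")
s,p,r=st(); print(s["time"],p.round(4),s["contact_force"].round(2),s["finger_gap"])
goal([0.5724,0.106,0.095],Rt(-np.pi/2+0.029))
c=snap("wrist","w6"); W=cloud(c); x,y,z=W[...,0],W[...,1],W[...,2]
for lab,y0,y1,z0,z1 in (("mov",.155,.21,.079,.09),("fixed",.03,.06,.079,.09),("sleeve",.0,.2,.150,.175)):
    k=(abs(x-.573)<.04)&(y>y0)&(y<y1)&(z>z0)&(z<z1); P=W[k]
    if len(P): print(lab,k.sum(),P.mean(0).round(4),np.percentile(P,[1,99],axis=0).round(4))
# sleeve midline by y bins
for a in np.arange(.05,.17,.015):
    k=(abs(x-.573)<.03)&(y>a)&(y<a+.015)&(z>.12)&(z<.18)
    if k.sum()>5: print(a.round(3),k.sum(),np.percentile(x[k],[1,99]).round(4),np.percentile(z[k],[5,99]).round(4))
t=snap("top","t6"); W=cloud(t); cv2.imwrite("pics/t6z.png",cv2.resize(t["img"][150:280,150:330,::-1],None,fx=4,fy=4))
s6=snap("side","s13"); cv2.imwrite("pics/s13z.png",cv2.resize(s6["img"][100:240,190:330,::-1],None,fx=4.2,fy=4.2))
print([(q["location"],q["conf"]) for q in eyes.spot_point("sleeve_mid",s6)])
E
```

```text
17.6333 [0.5729 0.1031 0.0954] [ 0.05 -0.53 -3.75] 0.03259424462576691
offset mm [ 0.4 -0.4 -2.9] rot [0.0004 0.0003 0.0022] deg 0.1
mov 1693 [0.57   0.1725 0.0839] [[0.5432 0.1679 0.0796]
 [0.5969 0.177  0.0857]]
sleeve 22555 [0.572  0.1153 0.1629] [[0.5453 0.0668 0.1517]
 [0.5991 0.1561 0.1727]]
0.05 111 [0.556  0.5907] [0.1523 0.1613]
0.065 2201 [0.5564 0.5898] [0.156 0.167]
0.08 2735 [0.5551 0.5899] [0.1556 0.1718]
0.095 4586 [0.5435 0.6013] [0.1514 0.1778]
0.11 5850 [0.5452 0.6014] [0.1472 0.1796]
0.125 3507 [0.5549 0.5879] [0.1558 0.1666]
0.14 4444 [0.5547 0.5876] [0.1387 0.1666]
0.155 1322 [0.5553 0.5869] [0.136  0.1657]
[([0.573, 0.1057, 0.1482], 0.8), ([0.3981, -0.3033, 0.0164], 0.73), ([0.6973, -0.3331, 0.0193], 0.69)]
```

View pics/w6.png

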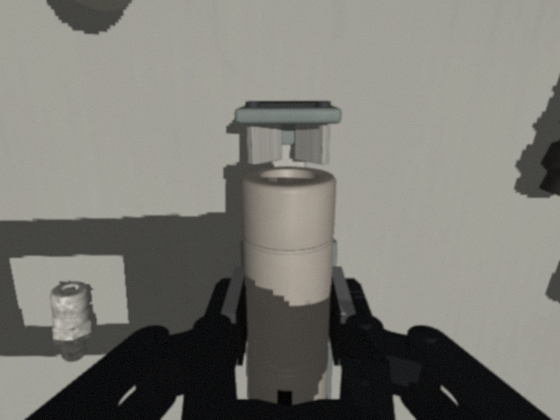

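View pics/s13z.png

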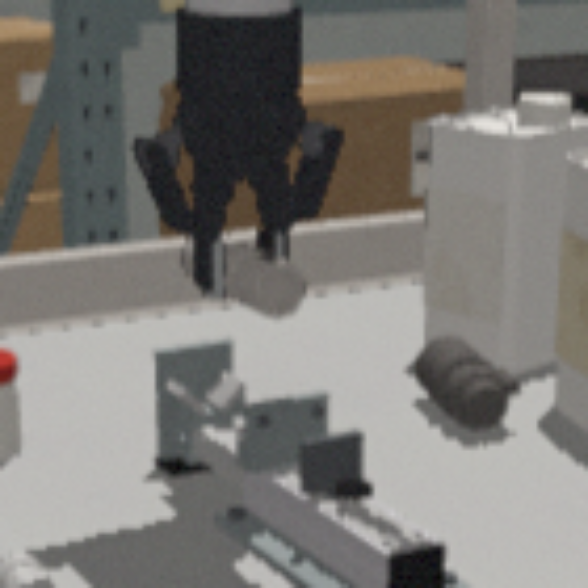

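{"api": "apply_moves", "payload": {"increments": [{"offset": [10, 0, -2], "rot": [0, 0, 0], "gripper": 28}, {"offset": [22, 0, -3], "rot": [0, 0, 0], "gripper": 28}, {"offset": [35, 0, -3], "rot": [0, 0, 0], "gripper": 28}, {"offset": [35, 0, -3], "rot": [0, 0, 0], "gripper": 28}, {"offset": [35, 0, -3], "rot": [0, 0, 0], "gripper": 28}]}}

```text
time: 18.25
ee_pos: [0.572, 0.1065, 0.0595]
tool_rot: [0.506, 0.492, 0.508, -0.494]
contact_force: [-0.6, -0.9, -2.5]
finger_gap: 0.0329
```

```bash
cat > v.py <<'E'
from h import *
import warnings,sys; warnings.simplefilter("ignore")
s,p,r=st(); print(s["time"],p.round(4),s["contact_force"].round(2),s["finger_gap"])
zt=p[2]+.0532+.0175
c=snap("wrist",sys.argv[1]); W=cloud(c); x,y,z=W[...,0],W[...,1],W[...,2]
for a in (.065,.08,.125,.14,.15):
    k=(abs(x-.573)<.026)&(y>a)&(y<a+.01)&(z>zt-.03)&(z<zt+.006)
    if k.sum()>5: print(a,k.sum(),np.percentile(x[k],[1,99]).round(4),np.percentile(x[k],[1,99]).mean().round(4))
k=(abs(x-.572)<.012)&(y>.12)&(y<.18)&(z>zt-.008)&(z<zt+.005); print("sleeve far end y",np.percentile(y[k],[95,99,99.8]).round(4), "top z",np.percentile(z[k],90),zt)
k=(abs(x-.572)<.028)&(y>.155)&(y<.2)&(z>.08)&(z<.088)&(z<zt-.012); print("plate y",np.percentile(y[k],[1,5,50,99]).round(4),"x",np.percentile(x[k],[1,99]).mean().round(4))
t=snap("side",sys.argv[1]+"s"); print([(q["location"],q["conf"]) for q in eyes.spot_point("sleeve_mid",t)][:2])
cv2.imwrite("pics/%ssz.png"%sys.argv[1],cv2.resize(t["img"][100:240,190:330,::-1],None,fx=4.2,fy=4.2))
goal([0.5724,0.106,0.0143],Rt(-np.pi/2+0.029))
E
python3 v.py w7
```

```text
18.25 [0.572  0.1065 0.0595] [-0.63 -0.93 -2.45] 0.032938531637258996
0.065 890 [0.5554 0.5892] 0.5723
0.08 1653 [0.5554 0.5887] 0.572
0.125 2241 [0.5543 0.5872] 0.5707
0.14 2504 [0.5538 0.5868] 0.5703
0.15 4008 [0.554  0.5864] 0.5702
sleeve far end y [0.1589 0.1596 0.1598] top z 0.13012755551211216 0.1302362678444402
plate y [0.1683 0.1689 0.1727 0.1767] x 0.5707
[([0.6958, -0.3317, 0.0161], 0.88), ([0.574, 0.1082, 0.1121], 0.83)]
offset mm [47.6 -1.7  0.4] rot [ 0.0002  0.0001 -0.0006] deg 0.0
```

View pics/w7.png

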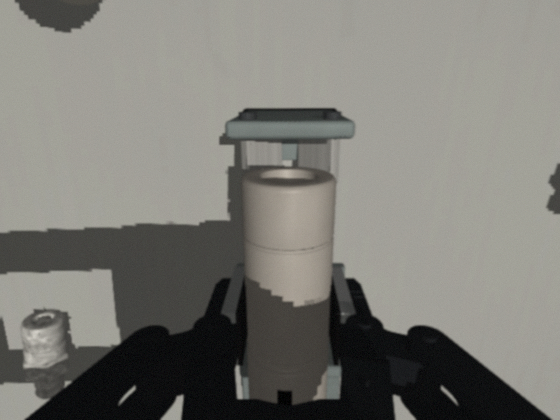

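View pics/w7sz.png

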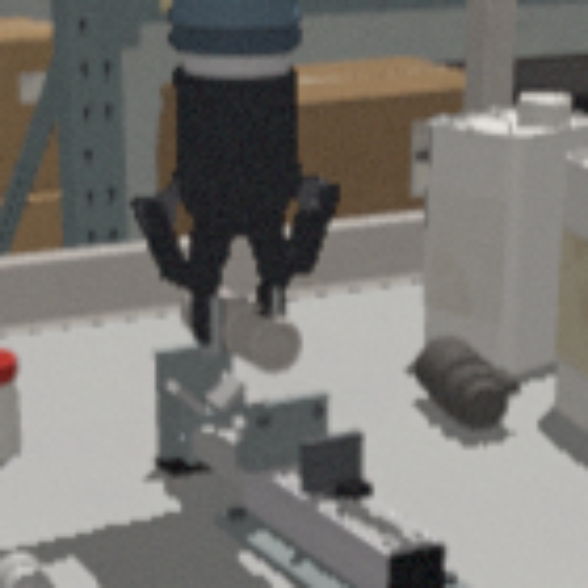

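```bash
python3 - <<'E'
from h import *
for i in range(2):
    s,p,r=st(); print(s["time"],p.round(4),s["contact_force"].round(2)); goal([0.5730,0.106,0.0143],Rt(-np.pi/2+0.029)); eyes.capture("side")
E
```

```text
18.4 [0.574  0.1065 0.0619] [-0.34 -0.25 -3.44]
offset mm [47.6 -1.1  0.5] rot [ 0.0002  0.0001 -0.0006] deg 0.0
18.45 [0.5742 0.1065 0.0622] [ 0.3   0.02 -2.22]
offset mm [47.9 -1.3  0.5] rot [ 0.0003  0.0001 -0.0011] deg 0.1
```

{"api": "apply_moves", "payload": {"increments": [{"offset": [12, -1.3, 0.3], "rot": [0, 0, 0], "gripper": 28}, {"offset": [24, -1.3, 0.3], "rot": [0, 0, 0], "gripper": 28}, {"offset": [34, -1.3, 0.3], "rot": [0, 0, 0], "gripper": 28}, {"offset": [40, -1.3, 0.3], "rot": [0, 0, 0], "gripper": 28}, {"offset": [40, -1.3, 0.3], "rot": [0, 0, 0], "gripper": 28}, {"offset": [40, -1.3, 0.3], "rot": [0, 0, 0], "gripper": 28}]}}

```text
time: 19.0
ee_pos: [0.5716, 0.1062, 0.0206]
tool_rot: [0.507, 0.492, 0.508, -0.493]
contact_force: [-0.4, 0.3, -2.8]
finger_gap: 0.0325
```

```bash
python3 f.py; python3 v.py w8
```

```text
19.0 [571.6 106.2  20.6] [-0.39  0.32 -2.83]
19.05 [572.3 106.1  21.4] [-1.   -0.11 -3.2 ]
19.1 [572.7 106.1  21.9] [ 0.44 -0.36 -3.87]
19.15 [572.9 106.2  22.1] [-0.26  0.24 -3.32]
19.2 [0.573  0.1062 0.0222] [-0.04 -0.95 -3.41] 0.03314750874605399
0.065 978 [0.5561 0.5936] 0.5748
0.08 1678 [0.5561 0.5894] 0.5728
0.125 2255 [0.555 0.588] 0.5715
0.14 2680 [0.5496 0.5915] 0.5705
0.15 4121 [0.5494 0.5913] 0.5704
sleeve far end y [0.159  0.1724 0.1748] top z 0.09281531533342438 0.0929400425385545
plate y [0.1557 0.1571 0.1756 0.1769] x 0.5668
[([0.3955, -0.2997, 0.0137], 0.88), ([0.7005, -0.3341, 0.0164], 0.83)]
offset mm [ 7.8 -0.4  0.1] rot [ 0.0002  0.0001 -0.0009] deg 0.1
```

View pics/w8.png

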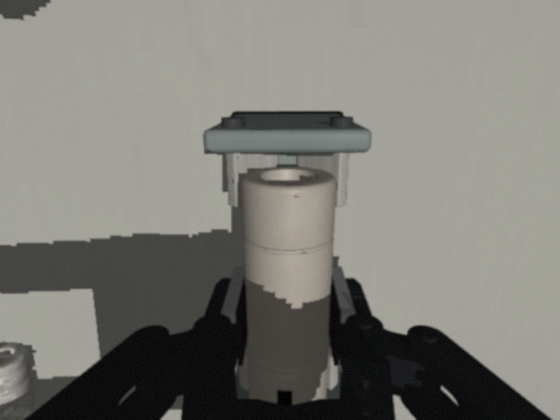

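View pics/w8sz.png

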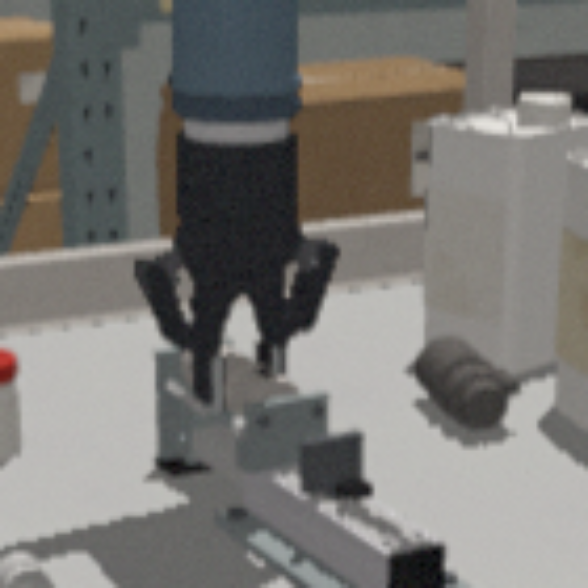

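{"api": "apply_moves", "payload": {"increments": [{"offset": [2, -0.3, 0], "rot": [0, 0, 0], "gripper": 28}, {"offset": [3.5, -0.3, 0], "rot": [0, 0, 0], "gripper": 28}, {"offset": [5, -0.3, 0], "rot": [0, 0, 0], "gripper": 28}, {"offset": [6, -0.3, 0], "rot": [0, 0, 0], "gripper": 28}, {"offset": [6, -0.3, 0], "rot": [0, 0, 0], "gripper": 28}, {"offset": [6, -0.3, 0], "rot": [0, 0, 0], "gripper": 28}]}}

```text
time: 19.85
ee_pos: [0.5721, 0.1061, 0.0156]
tool_rot: [0.507, 0.493, 0.507, -0.493]
contact_force: [0.5, -0.3, -2.6]
finger_gap: 0.0332
```

```bash
python3 f.py
```

```text
19.85 [572.1 106.1  15.6] [ 0.47 -0.29 -2.64]
19.9 [572.  106.1  15.6] [-0.11 -0.73 -3.78]
19.95 [572.  106.2  15.6] [-0.12 -0.   -2.85]
20.0 [572.  106.2  15.6] [ 0.6  -1.05 -2.66]
```

{"api": "apply_moves", "payload": {"increments": [{"offset": [0.4, 0.4, 0], "rot": [0, 0, 0], "gripper": 28}, {"offset": [0.8, 0.4, 0], "rot": [0, 0, 0], "gripper": 28}, {"offset": [0.8, 0.4, 0], "rot": [0, 0, 0], "gripper": 28}]}}

```text
time: 20.3
ee_pos: [0.5726, 0.1061, 0.0149]
tool_rot: [0.507, 0.493, 0.507, -0.493]
contact_force: [0.4, -0.1, -2.1]
finger_gap: 0.0329
```

```bash
python3 f.py
```

```text
20.3 [572.6 106.1  14.9] [ 0.43 -0.06 -2.12]
20.35 [572.6 106.2  14.9] [ 0.84  0.09 -2.61]
20.4 [572.6 106.2  14.9] [ 0.17 -0.12 -2.75]
20.45 [572.6 106.1  14.9] [ 0.99  0.4  -3.6 ]
```

{"api": "apply_moves", "payload": {"increments": [{"offset": [0.4, 0, 0], "rot": [0, 0, 0], "gripper": 28}, {"offset": [0.8, 0, 0], "rot": [0, 0, 0], "gripper": 28}, {"offset": [0.8, 0, 0], "rot": [0, 0, 0], "gripper": 28}]}}

```text
time: 20.75
ee_pos: [0.5728, 0.1061, 0.0144]
tool_rot: [0.507, 0.493, 0.507, -0.492]
contact_force: [1.1, -0.7, -0.5]
finger_gap: 0.0329
```

```bash
python3 f.py
```

```text
20.75 [572.8 106.1  14.4] [ 1.11 -0.69 -0.46]
20.8 [572.8 106.2  14.4] [ 0.3  -0.16  0.16]
20.85 [572.9 106.1  14.4] [ 0.65 -0.07  1.17]
20.9 [572.8 106.1  14.4] [0.21 0.05 0.94]
```

{"api": "apply_moves", "payload": {"increments": [{"offset": [0.2, 0, 0], "rot": [0, 0, 0], "gripper": 34}, {"offset": [0.2, 0, 0], "rot": [0, 0, 0], "gripper": 37}, {"offset": [0.2, 0, 0], "rot": [0, 0, 0], "gripper": 42}, {"offset": [0.2, 0, 0], "rot": [0, 0, 0], "gripper": 50}, {"offset": [0.2, 0, 0], "rot": [0, 0, 0], "gripper": 60}, {"offset": [0.2, 0, 0], "rot": [0, 0, 0], "gripper": 70}, {"offset": [0.2, 0, 0], "rot": [0, 0, 0], "gripper": 70}]}}

```text
time: 21.53
ee_pos: [0.5724, 0.1062, 0.0138]
tool_rot: [0.507, 0.493, 0.507, -0.493]
contact_force: [-0.5, 0.4, 0.4]
finger_gap: 0.0701
```

```bash
python3 f.py; python3 v.py w9
```

```text
21.5333 [572.4 106.2  13.8] [-0.51  0.44  0.36]
21.5833 [572.4 106.2  13.8] [ 0.38  0.8  -1.08]
21.6333 [572.4 106.2  13.8] [ 0.3  -0.23  0.56]
21.6833 [572.4 106.2  13.8] [ 0.33 -0.81 -0.82]
21.7333 [0.5724 0.1062 0.0138] [ 0.14  0.18 -0.71] 0.06988840547601294
0.065 1200 [0.5502 0.5975] 0.5738
0.08 1687 [0.5562 0.5896] 0.5729
0.125 2259 [0.5546 0.5876] 0.5711
0.14 3035 [0.5478 0.5944] 0.5711
0.15 4842 [0.5479 0.5941] 0.571
sleeve far end y [0.1753 0.1764 0.1767] top z 0.08466573200496558 0.08452160512245545Traceback (most recent call last):
  File "v.py", line 10, in <module>
    k=(abs(x-.572)<.028)&(y>.155)&(y<.2)&(z>.08)&(z<.088)&(z<zt-.012); print("plate y",np.percentile(y[k],[1,5,50,99]).round(4),"x",np.percentile(x[k],[1,99]).mean().round(4))
                                                                                       ~~~~~~~~~~~~~^^^^^^^^^^^^^^^^^^
    return _quantile_unchecked(
        a, q, axis, out, overwrite_input, method, keepdims, weights)
    return _ureduce(a,
                    func=_quantile_ureduce_func,
    ...<5 lines>...
                    overwrite_input=overwrite_input,
                    method=method)
    r = func(a, **kwargs)
    result = _quantile(arr,
                       quantiles=q,
    ...<2 lines>...
                       out=out,
                       weights=wgt)
    slices_having_nans = np.isnan(arr[-1, ...])
                                  ~~~^^^^^^^^^
IndexError: index -1 is out of bounds for axis 0 with size 0
```

View pics/w9.png

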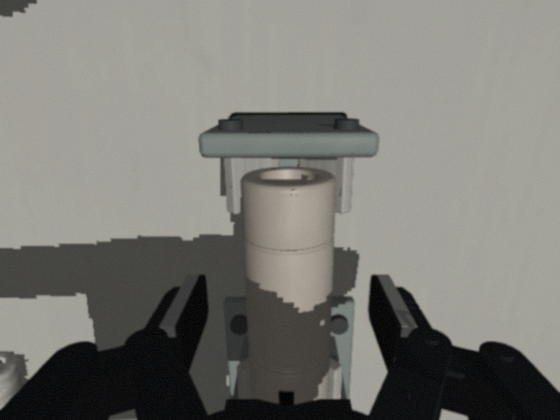

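{"api": "apply_moves", "payload": {"increments": [{"offset": [-10, 0, 0], "rot": [0, 0, 0], "gripper": 75}, {"offset": [-30, 0, 0], "rot": [0, 0, 0], "gripper": 75}, {"offset": [-65, 0, 0], "rot": [0, 0, 0], "gripper": 75}, {"offset": [-100, 0, 0], "rot": [0, 0, 0], "gripper": 75}, {"offset": [-140, 0, 0], "rot": [0, 0, 0], "gripper": 75}, {"offset": [-180, 0, 0], "rot": [0, 0, 0], "gripper": 75}, {"offset": [-220, 0, 0], "rot": [0, 0, 0], "gripper": 75}, {"offset": [-230, 0, 0], "rot": [0, 0, 0], "gripper": 75}, {"offset": [-230, 0, 0], "rot": [0, 0, 0], "gripper": 75}, {"offset": [-230, 0, 0], "rot": [0, 0, 0], "gripper": 75}, {"offset": [-230, 0, 0], "rot": [0, 0, 0], "gripper": 75}]}}

```text
time: 22.7
ee_pos: [0.5714, 0.1062, 0.2424]
tool_rot: [0.507, 0.492, 0.508, -0.493]
contact_force: [0.1, 0.8, -0.6]
finger_gap: 0.075
```

```bash
python3 - <<'E'
from h import *
import warnings; warnings.simplefilter("ignore")
s,p,r=st(); print(s["time"],p.round(4),s["contact_force"].round(2))
c=snap("wrist","w10"); W=cloud(c); x,y,z=W[...,0],W[...,1],W[...,2]
cv2.imwrite("pics/w10.png",c["img"][:,:,::-1])
for lab,y0,y1,z0,z1,h in (("mov",.164,.21,.079,.09,.04),("fixed",.036,.05,.079,.09,.04),("sleeve",.045,.17,.06,.09,.017),("ridgeA",.06,.08,.083,.09,.01),("ridgeB",.13,.15,.083,.09,.01),("cap",-.06,-.022,.05,.06,.02)):
    k=(abs(x-.573)<h)&(y>y0)&(y<y1)&(z>z0)&(z<z1); P=W[k]
    if len(P): print(lab,k.sum(),P.mean(0).round(4),np.percentile(P,[1,99],axis=0).round(4).tolist())
k=(abs(x-.5725)<.004)&(y>.03)&(y<.2); 
for yy in np.arange(.04,.18,.004):
    kk=k&(abs(y-yy)<.002); print(round(yy,3),np.nanmedian(z[kk]).round(3) if kk.any() else None,end=" ")
t=snap("side","s14"); cv2.imwrite("pics/s14z.png",cv2.resize(t["img"][140:260,210:330,::-1],None,fx=4.8,fy=4.8))
t=snap("top","t14"); 
for q in ("arbor","coupler_small","seal_jar","coupler_mini","cam_coupling","sleeve_mid"): print(q,[(a["location"],a["conf"]) for a in eyes.spot_point(q,t)][:1 if q!="sleeve_mid" else 4])
E
```

```text
22.7 [0.5714 0.1062 0.2424] [ 0.12  0.83 -0.55]
mov 549 [0.5697 0.1726 0.084 ] [[0.5428, 0.1684, 0.0797], [0.597, 0.1768, 0.0862]]
fixed 439 [0.5741 0.0444 0.0834] [[0.5467, 0.04, 0.0791], [0.6013, 0.0481, 0.0858]]
sleeve 3871 [0.5726 0.106  0.0808] [[0.5563, 0.0461, 0.062], [0.5895, 0.1691, 0.0859]]
ridgeA 298 [0.5732 0.07   0.0845] [[0.5645, 0.0602, 0.0831], [0.582, 0.0797, 0.0868]]
ridgeB 284 [0.5708 0.1399 0.0841] [[0.5631, 0.1305, 0.083], [0.5786, 0.1495, 0.0857]]
cap 226 [ 0.5765 -0.0365  0.0551] [[0.5664, -0.0469, 0.0515], [0.5865, -0.0276, 0.0569]]
0.04 0.084 0.044 0.084 0.048 0.078 0.052 0.083 0.056 0.085 0.06 0.085 0.064 0.085 0.068 0.085 0.072 0.085 0.076 0.085 0.08 0.085 0.084 0.084 0.088 0.084 0.092 0.085 0.096 0.085 0.1 0.084 0.104 0.085 0.108 0.084 0.112 0.085 0.116 0.357 0.12 0.084 0.124 0.084 0.128 0.084 0.132 0.084 0.136 0.084 0.14 0.084 0.144 0.084 0.148 0.084 0.152 0.084 0.156 0.084 0.16 0.05 0.164 0.042 0.168 0.083 0.172 0.084 0.176 0.066 arbor [([0.7323, -0.2208, 0.0006], 0.8)]
coupler_small [([0.3902, -0.0128, -0.0015], 0.7)]
seal_jar []
coupler_mini [([0.3619, -0.16, -0.0022], 0.63)]
cam_coupling []
sleeve_mid [([0.3943, -0.3001, 0.0194], 0.65), ([0.5732, 0.1061, 0.0621], 0.53)]
```

View pics/w10.png

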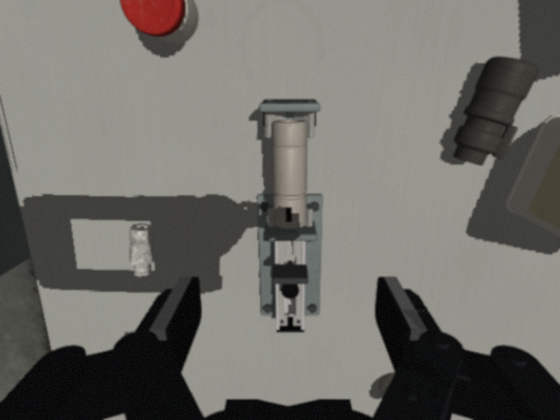

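View pics/s14z.png

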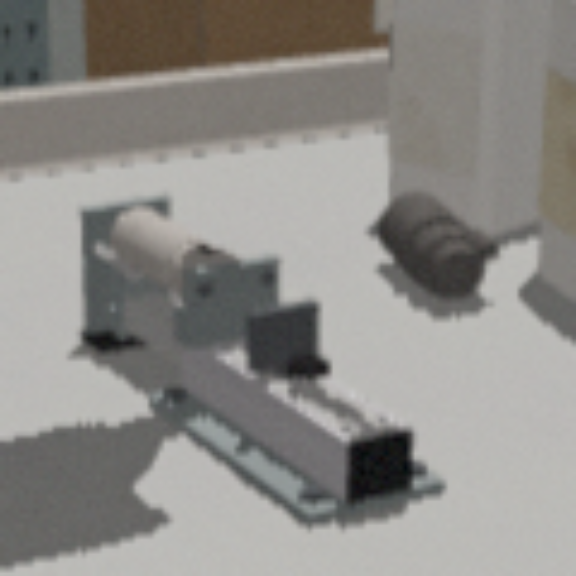

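View pics/t14.png

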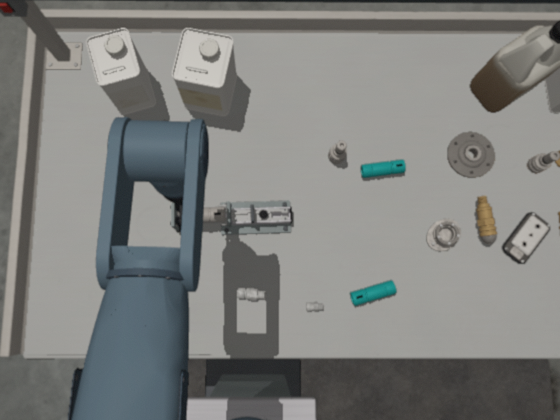

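```bash
python3 -c "
from workcell import env
print(env.job_done(), env.observe()['time'])"
```

```text
the job is handed in; nothing more can be done
the job is handed in; nothing more can be done
```

The gauge is open by one hole, the steel sleeve lies in its two V rests, and the job is handed in. It took about 23 s of the 61 s.

**Opening the gauge:** I pressed the button about 5.4 mm at about 5.5 N. I slid the tube out about 18 mm, let go, then pushed only the thumb tab in steps of about 1 mm. The push read about 4–5 N until the button popped up at about 30 mm of travel. The cap rose from about 52 to about 56 mm, and the force dropped to about 2 N.

**Placing the sleeve:** I gripped the steel sleeve, lowered it until the rests took its weight (about 4 N), let go and backed straight up.

**Last checks:**
- The button cap stands at 55 mm, as it should when up.
- The sleeve lies level, with its top at about 84.5 mm (85 mm expected).
- The gaps to the end plates are about 5 mm at the fixed one and 9 mm at the moving one, so the sleeve sits about 2 mm off midway. The middle given for it leaves 5 mm at the fixed plate.
- The robot is touching nothing.
- The arbor, both couplers, the jar, the hose coupling and the turquoise sleeves look where they were. The network missed the jar and the hose coupling in the last top picture, but both show in the wrist picture.

**What disagreed:**
- The fingertips were about 39 mm short of the reported TCP. Both cameras and the touch on the button agreed on this, so I worked with the corrected tip position.
- The finger opening read 33 mm on the 35 mm sleeve, but the grip held.

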